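# Scale rule along a well plate in the imager drawer

### The job

Get the well plate in the imager's open drawer ready for its picture: lay the metal scale rule flat on the drawer's stage with its graduated edge flush against the plate's free long side and its square zero end level with the plate's corner nearest the drawer handle. Leave the plate against its fence, then shut the drawer fully without upsetting the rule, and leave the other things on the bench alone.

Things in the scene. Friction and masses are not known exactly. Their poses are not given: they have to be found in the camera images.
- rule: Flat aluminium scale rule, 150 x 30 x 7 mm, about 85 g, graduations up. One end is square (zero end), the other round with a dark hanging hole. Black ticks every 5 mm along one long edge only. Origin: centre of its underside; x along it, zero end at x = -75 mm, graduated edge at y = +15 mm.
- rule_zero (a point): Corner of the rule where the square zero end meets the graduated edge, at the underside (x = -75, y = +15 mm from the rule's origin).
- rule_120 (a point): Point on the rule's graduated edge 120 mm from the zero end, at the underside (the edge is straight to 135 mm, then rounds off).
- plate: White 24-well plate, loose, about 90 g: skirt 128 x 86 x 8 mm, above it a body set in by 3 mm, 20 mm high in all. On the drawer's stage, one long side at the fence (robot's side), the other, away from the robot, free. Origin: centre of underside; x along it, into the machine: corners nearest the handle at x = -64 mm; y to the fence: free long side at y = -43 mm.
- imager: Plate imager, fixed: white cabinet 340 deep x 290 wide x 330 mm high, black front with a screen, camera housing on top (to 410 mm), at the robot's left, facing to the robot's right. Drawer opening 238 mm wide, 30 to 100 mm above the bench. Origin: on the bench below the middle of the front face; x into the machine, y towards the robot.
- drawer (a joint): Drawer: 0 = fully out, 0.26 m = fully shut (front against cabinet). Slides along the imager's x; takes 3 N plus 8 N per m/s; stays where left; starts out by all but 0 to 15 mm. Stage: black flat floor 50 mm above the bench, 210 mm wide between side rims 8 mm high, 260 mm front to back. White drawer front 256 mm wide, 18 mm thick, from 29 to 96 mm above the bench.
- handle (a point): Middle of the drawer's bar handle: steel bar, 130 mm long, 11 mm thick, level, along the drawer front and 35 mm off it, 75 mm above the bench. Axes as the imager's: x is the way the drawer shuts. With the drawer shut it is 53 mm in front of the cabinet.
- fence (a point): Middle of the fence, at stage height, on the face that the plate rests against. The fence is an aluminium strip 220 x 10 x 12 mm high on the stage, along the robot's side. Axes as the imager's: x along the fence into the machine, y towards the robot. From its face to the far rim of the stage is 197 mm.
- pen: Bystander, loose: black and grey marker pen lying on the bench beside the rule, 135 mm long.
- tip_box: Bystander, loose: pipette-tip box, 122 x 84 x 58 mm.
- tube_rack: Bystander, loose: white rack of small capped tubes, 90 x 160 x 50 mm.
- spare_plates: Bystander, loose: two spare white well plates, stacked, 128 x 86 x 40 mm.
- jar: Bystander, loose: amber glass jar, 60 mm across, 100 mm high.
- timer: Bystander, loose: small flat white timer, 70 x 70 x 18 mm.
- wash_bottle: Bystander, loose: small white squeeze bottle with a bent spout, 54 mm across, 140 mm high.
Things that resemble listed ones, but are neither listed nor needed, are in the scene too. What is shaped like the plate but orange or yellow is not meant.

How it is judged:
By the outcome, as a careful person would: the job done as asked, in the order asked, and still so for the second after the job is handed in, with the robot touching nothing.
It also fails if it takes over 67 s, if anything falls off the work surface, if the arm or the gripper's body presses on something with over 40 N, if the wrist force passes 120 N, or if a joint passes its speed limit or range.

### The arm

A 6-joint arm with a two-finger parallel gripper is mounted at the origin on the work surface. World frame = base frame: x ahead of the robot, y to its left, z up, the work surface at z = 0. Lengths are in m, angles in rad, forces in N, time in s.
With the tool pointing down it reaches from about 0.35 to 0.775 m from the base axis. Payload 7.3 kg.
Tool frame: the origin (TCP) lies midway between the tips of the shut fingers; the grasp point (between the pads) lies 19 mm behind it; x points along the fingers, y is the direction in which the jaws open and shut, and the axes are right-handed (so a half turn about x gives the same grasp; the last joint's range is limited). The gripper opens to 92 mm and grips with 3 to 60 N. Pads are 19 mm wide; open, the fingers measure 130 mm over their backs; the gripper's body (75 mm by 190 mm) begins 47 mm behind the grasp point.
Start: joints at [1.08, 0.342, 1.524, -0, 1.275, -0.146], TCP at [0.177, 0.494, 0.227] pointing down, gripper open.
Joint ranges: [-2.53, 2.53], [-0.77, 2.02], [0.04, 2.7], [-1, 4.14], [0.28, 2.66], [-3.11, 3.11]. Speed limits (rad/s): [2.57, 2.57, 3.14, 3.14, 3.14, 3.14].

### API

Orientations are given as [roll, pitch, yaw] about the fixed x, y, z axes, in that order (R = Rz(yaw) Ry(pitch) Rx(roll)).
In Python, from workcell import sensors, viewer, ticket gives the robot as it stands.
- The arm moves only by the tool move_arm, never from a script. Its argument "deltas" is a list of rows, each a list of 7 numbers: the turn, a rotation vector about the tool's x, y, z in rad, then the shift along the tool's x, y, z in mm, then the closure, from -1 (fully open) to 1 (shut). A call has 1 to 8 rows; each row shifts and turns the commanded pose from where the row before left it, along the tool's axes as they then stand; what a row does not reach is not made up. A row lasts 1/8 s, in which the tool goes at most 62.5 mm and 10.7 degrees, less where a joint would pass 70% of its speed; a pose out of reach is approached as far as the arm can. A call with a gripper value outside its range is refused whole. The fingers move at their own pace and stop on an object; "squeeze" is the grip in N (left out, the last holds). Time passes only in rows, so rows that do not move let the fingers close. It gives the time, the measured TCP pose, the force and the opening at its end, in the units of the state.
- sensors.read_state(): the state, without advancing time (a new reading comes with each control period).
- viewer.get_image(name): name is "scene" or "top" or "wrist"; returns (picture, depth): 384x512x3 uint8, red, green, blue; 384x512 float32, m along the optical axis (not along the pixel's ray), 0 where there is no reading.
- viewer.camera_params(name): a dict with "mtx" (3x3 intrinsics, pixels), "R" (3x3) and "t" (3): a world point X has camera coordinates R X + t. Camera axes: x right, y down, z forward; pixel columns grow to the right and rows downward; lengths in m; the calibration is good to about 2 mm. A picture is of the moment at which its call begins: read the wrist's pose just before it. camera_params takes no time and is no camera call; for the wrist camera it gives the pose at the moment of the call.
- ticket.job_done(): hands the job in, once; it reports no verdict.
Trained networks look in the newest picture that a camera, given by its name, has taken for a name from the list of things; names that differ only in an ending like _2 or _b are one class to them, and where a whole thing is asked for, a point or a joint stands for the part that bears it (a point fixed in the world has none). Each returns a list of dicts, best first, with "confidence" (0 to 1); they miss things now and then, are a little off and sometimes report something else, mostly with a low value. They report only what shows in the picture. A call takes as long as a camera call. They do not tell look-alikes from the thing itself.
- viewer.boxes_of(camera, thing): "box" ([left, top, right, bottom] in pixels, round what is visible of it).
- viewer.tip_of(camera, thing): "centre" ([row, column] in pixels: a listed point, or the origin of a listed thing).
The state is a dict: "time": time; "joint_pos": joint angles; "qd": joint speeds; "joint_efforts": joint torques, N m; "ee_pos": TCP position; "tool_rot": TCP orientation; "force": force on the tool from outside, world axes, zero at the start; "ft_torque": the same for the moment, N m; "gripper_width": opening from 0.0 (shut) to 1.0 (fully open).
Only numpy, scipy, OpenCV 4.12 (cv2) and the standard library are available. Lean on these libraries where they do the work, as an engineer would, in place of code of your own. Each camera call takes 0.05 s, during which the arm holds its last target. There are 200 camera calls.

## Working session

There is one attempt and no reset: what is moved stays moved. The work goes in short steps, Python scripts to look and compute and a tool call to move; the robot and the scene stay as the last step left them, time stands still between calls to the robot, and variables do not carry over. Pictures are saved under pics/ and viewed, about 8 in all and at most 12, crops included, and the job is handed in when it is done.

Besides the shell and the picture viewer there is one more tool, called after "Emit:" as a command line: name --pt "numbers of a row" for each row, then --argument value for the rest. move_arm: Moves the arm, as the interface text tells. Its arguments: {"type":"object","properties":{"deltas":{"type":"array"},"squeeze":{"type":"number"}},"required":["deltas"]}

```bash
mkdir -p pics; cat > h.py <<'E'
import numpy as np, cv2
from workcell import sensors, viewer, ticket
from scipy.spatial.transform import Rotation as Ro
def px2w(cam,u,v,z,P=None):
    P=P or viewer.camera_params(cam)
    K,R,t=[np.array(P[k],float) for k in('mtx','R','t')]
    d=R.T@np.linalg.inv(K)@np.array([u,v,1.]);c=-R.T@t
    return c+d*(z-c[2])/d[2]
def w2px(cam,X,P=None):
    P=P or viewer.camera_params(cam)
    q=np.array(P['mtx'])@(np.array(P['R'])@np.array(X)+np.array(P['t']));return q[:2]/q[2]
def cloud(cam,dep,P=None):
    P=P or viewer.camera_params(cam)
    v,u=np.mgrid[:384,:512];p=np.stack([u,v,np.ones_like(u)],-1)@np.linalg.inv(P['mtx']).T*dep[...,None]
    return (p-np.array(P['t']))@np.array(P['R'])
def shot(cam,name,scale=1.5,crop=None):
    P=viewer.camera_params(cam);im,d=viewer.get_image(cam)
    o=im[:,:,::-1]
    if crop: l,t,r,b=crop;o=o[t:b,l:r]
    cv2.imwrite(f'pics/{name}.png',cv2.resize(o,None,fx=scale,fy=scale,interpolation=cv2.INTER_CUBIC));return im,d,P
E
python3 - <<'E'
from h import *
np.set_printoptions(precision=3,suppress=True)
for c in('top','scene'):
    im,d,P=shot(c,c+'1')
    np.savez(c+'.npz',im=im,d=d)
    print(c,-np.array(P['R']).T@np.array(P['t']))
    for n in('rule','plate','handle','pen','fence'):
        for f,k in((viewer.boxes_of,'box'),(viewer.tip_of,'centre')):
            print(n,k,[(np.round(r[k],1),round(r['confidence'],2)) for r in f(c,n)[:4]])
    for n in ('rule_zero','rule_120'): print(n,[(np.round(r['centre'],1),round(r['confidence'],2)) for r in viewer.tip_of(c,n)[:4]])
s=sensors.read_state();print(s)
E
```

```text
top [ 0.279 -0.083  1.37 ]
rule box [(array([313.2, 197. , 316.9, 238. ]), 0.57), (array([229.5, 115.5, 267.9, 145.3]), 0.49)]
rule centre [(array([206.3, 305.5]), 0.86), (array([217.6, 316. ]), 0.56)]
plate box [(array([154.4, 245.2, 188.6, 288.1]), 0.93), (array([185.6, 109.9, 217.4, 142.5]), 0.83), (array([ 81.8, 242.8, 123.4, 274.3]), 0.83), (array([182. , 196.1, 220. , 222.9]), 0.62)]
plate centre [(array([257.8, 104.4]), 0.93), (array([266.8, 169.8]), 0.71), (array([128.8, 202.9]), 0.62), (array([209.4, 202.2]), 0.59)]
handle box [(array([162.2, 163.1, 258.4, 235.9]), 0.66)]
handle centre [(array([201.1, 253.8]), 0.78)]
pen box [(array([329.4, 199.6, 337. , 234.8]), 0.44)]
pen centre [(array([213.6, 333.1]), 0.47)]
fence box [(array([160.6, 165.1, 259.1, 237.9]), 0.93)]
fence centre [(array([222.4, 200. ]), 0.95), (array([216.2, 318.4]), 0.7), (array([213.4, 202.8]), 0.7)]
rule_zero [(array([237.6, 309.7]), 0.52)]
rule_120 [(array([206.3, 305.5]), 0.86), (array([217.6, 316. ]), 0.56)]
scene [0.852 0.573 1.331]
rule box [(array([221.3, 153.1, 247.7, 166.2]), 0.58)]
rule centre [
[... 681 characters left out ...]
223.3, 187. , 298.3, 250.2]), 0.86), (array([273.6, 145. , 284.3, 167.6]), 0.25)]
fence centre [(array([223.3, 289.4]), 0.73)]
rule_zero [(array([157.1, 250.9]), 0.6), (array([123.9, 208.7]), 0.34)]
rule_120 [(array([163.8, 235.9]), 0.51), (array([166.2, 225.7]), 0.5)]
{'time': 1.3, 'joint_pos': array([ 1.08 ,  0.342,  1.524,  0.   ,  1.275, -0.146]), 'qd': array([ 0.001, -0.001,  0.   , -0.001, -0.002, -0.001]), 'joint_efforts': array([  0.001, -43.115, -24.448,   0.072,   0.048,  -0.   ]), 'ee_pos': array([0.177, 0.494, 0.227]), 'tool_rot': array([1.557, 1.571, 1.212]), 'force': array([ 0.46 , -0.389, -0.142]), 'ft_torque': array([0.019, 0.   , 0.016]), 'gripper_width': 1.0024127422503213}
```

View pics/top1.png

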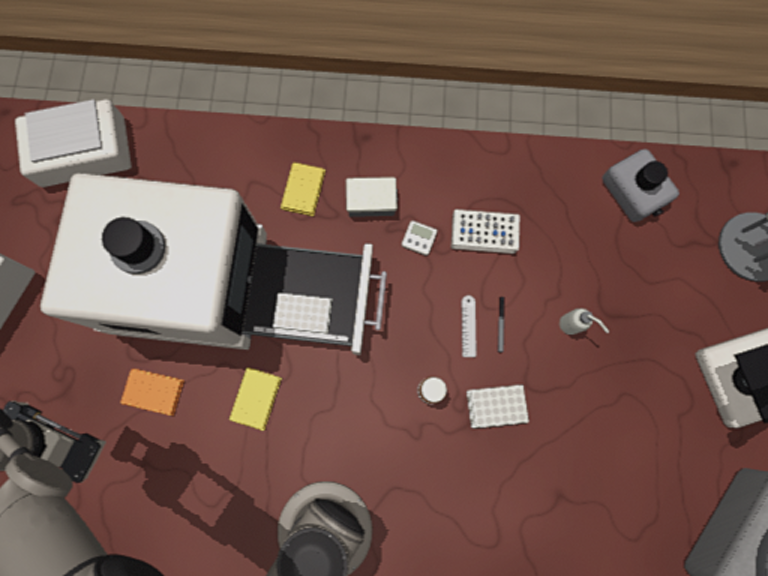

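View pics/scene1.png

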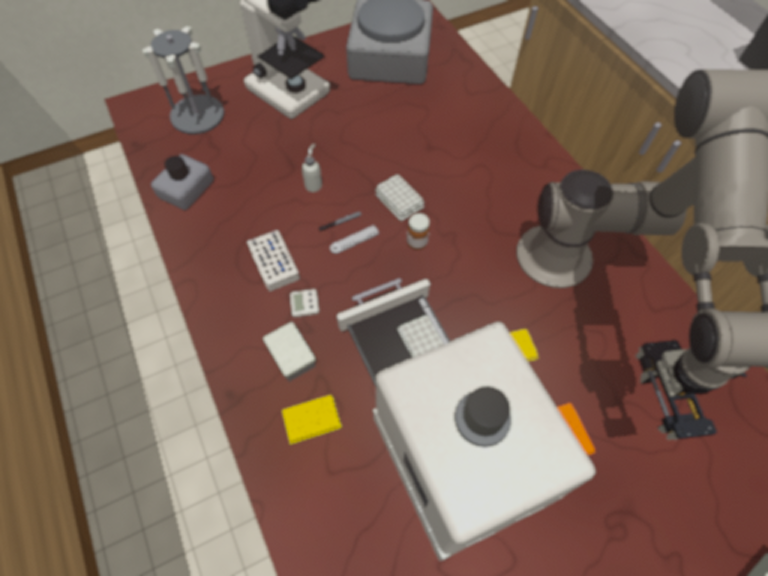

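The top view shows the drawer with the white plate at (302,313) against the fence on the robot's side. The rule is at (468,326), hole end up, with the pen beside it at (501,325).

Look-alikes for the plate are the spare stack at (497,405), the yellow pieces at (302,188) and (255,400), and the orange one at (152,392). The only possible confusion for the rule is the pen.

```bash
python3 - <<'E'
from h import *
np.set_printoptions(precision=3,suppress=True)
P=viewer.camera_params('top');D=np.load('top.npz');im=D['im'];c=cloud('top',D['d'])
for n,(u,v,z) in dict(ruleTop=(312,197.5,.007),ruleBot=(312,238,.007),hL=(254,182,.075),hR=(252,218,.075),plate=(202,209,.07),frontTop=(246,164,.096),frontBot=(239,235,.096),jar=(289,260,.1),spare=(332,270,.04),cabNear=(150,230,.33),cabFR=(148,223,.33),cabFar=(158,128,.33),penT=(335,198,.01),penB=(334,234,.01),fenceL=(170,219,.062),fenceR=(232,227,.062)).items(): print(n,px2w('top',u,v,z,P))
o=np.hstack([cv2.resize(im[190:246,290:346],None,fx=7,fy=7,interpolation=2),cv2.resize(im[160:240,160:240],(392,392),interpolation=2)])
cv2.imwrite('pics/c2.png',o[:,:,::-1])
W=viewer.camera_params('wrist');s=sensors.read_state()
R=Ro.from_euler('xyz',s['tool_rot']).as_matrix();print(R);cw=-W['R'].T@W['t'];print('wrist cam in tool',R.T@(cw-s['ee_pos']),(W['R']@R),W['mtx'])
E
```

```text
ruleTop [ 0.568 -0.307  0.007]
ruleBot [ 0.419 -0.313  0.007]
hL [ 0.594 -0.087  0.075]
hR [ 0.465 -0.09   0.075]
plate [0.484 0.088 0.07 ]
frontTop [ 0.652 -0.054  0.096]
frontBot [ 0.401 -0.05   0.096]
jar [ 0.33  -0.223  0.1  ]
spare [ 0.31  -0.381  0.04 ]
cabNear [0.373 0.191 0.33 ]
cabFR [0.392 0.2   0.33 ]
cabFar [0.674 0.207 0.33 ]
penT [ 0.573 -0.391  0.01 ]
penB [ 0.439 -0.391  0.01 ]
fenceL [0.441 0.197 0.062]
fenceR [ 0.43  -0.022  0.062]
[[ 0.     0.338  0.941]
 [ 0.     0.941 -0.338]
 [-1.     0.     0.   ]]
wrist cam in tool [-0.158 -0.    -0.083] [[-0.     1.     0.001]
 [-0.306 -0.001  0.952]
 [ 0.952 -0.     0.306]] [[310.877   0.    256.5  ]
 [  0.    310.877 193.141]
 [  0.      0.      1.   ]]
```

View pics/c2.png

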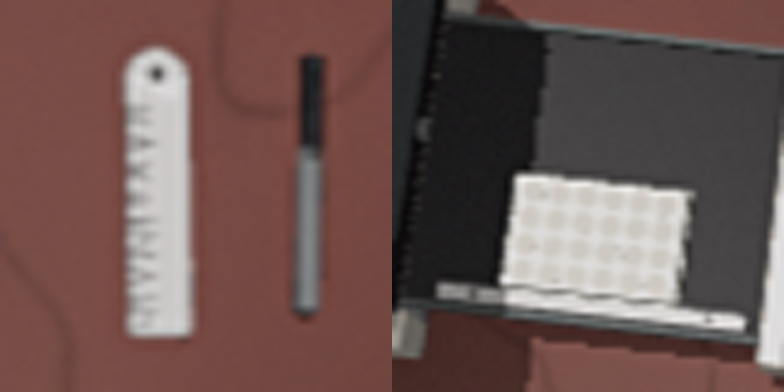

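The crop confirms it: the rule has ticks on the side facing +y (left in the crop, near column 135), and the hole end is away from the robot. The zero end is towards the robot. The plate sits against the fence. I'll grip the rule across its width, turn it +90°, set it down clear of the plate, then push it flush with the two open fingers.

```bash
cat >> h.py <<'E'
def plan(wps,c,start=None):
    """wps: (x,y,z,phi_y,nrows) tool down; prints rows"""
    s=sensors.read_state();R=Ro.from_euler('xyz',s['tool_rot']).as_matrix()
    p=np.array(s['ee_pos']);f=np.arctan2(R[1,1],R[0,1])
    if start: p=np.array(start[:3]);f=start[3]
    for w in wps:
        n=w[4];q=np.array(w[:3]);g=f+(w[3]-f+np.pi)%(2*np.pi)-np.pi if len(w)<6 else w[3]
        dp=(q-p)/n;df=(g-f)/n
        for i in range(n):
            y=np.array([np.cos(f),np.sin(f),0]);z=np.array([np.sin(f),-np.cos(f),0])
            print([round(-df,4),0,0,round(-dp[2]*1e3,1),round(dp@y*1e3,1),round(dp@z*1e3,1),c],end=',\n' if i==n-1 else ', ')
            f+=df;p=p+dp
E
python3 - <<'E'
from h import *
plan([(.2,.42,.37,1.0,3,0),(.24,.29,.38,.5,3,0),(.34,.1,.38,-.15,4,0),(.37,-.1,.36,-.75,4,0),(.47,-.31,.2,-1.571,6,0)],-.2)
E
```

```text
[np.float64(0.0753), 0, 0, np.float64(-47.7), np.float64(-20.7), np.float64(15.4), -0.2], [np.float64(0.0753), 0, 0, np.float64(-47.7), np.float64(-19.5), np.float64(16.9), -0.2], [np.float64(0.0753), 0, 0, np.float64(-47.7), np.float64(-18.2), np.float64(18.4), -0.2],
[np.float64(0.1667), 0, 0, np.float64(-3.3), np.float64(-29.3), np.float64(34.6), -0.2], [np.float64(0.1667), 0, 0, np.float64(-3.3), np.float64(-23.1), np.float64(39.0), -0.2], [np.float64(0.1667), 0, 0, np.float64(-3.3), np.float64(-16.3), np.float64(42.3), -0.2],
[np.float64(0.1625), 0, 0, np.float64(-0.0), np.float64(-0.8), np.float64(53.7), -0.2], [np.float64(0.1625), 0, 0, np.float64(-0.0), np.float64(7.9), np.float64(53.1), -0.2], [np.float64(0.1625), 0, 0, np.float64(-0.0), np.float64(16.3), np.float64(51.1), -0.2], [np.float64(0.1625), 0, 0, np.float64(-0.0), np.float64(24.4), np.float64(47.8), -0.2],
[np.float64(0.15), 0, 0, np.float64(5.0), np.float64(14.9), np.float64(48.3), -0.2], [np.float64(0.15), 0, 0, np.float64(5.0), np.float64(21.9), np.float64(45.6), -0.2], [np.float64(0.15), 0, 0, np.float64(5.0), np.float64(28.5), np.float64(41.8), -0.2], [np.float64(0.15), 0, 0, np.float64(5.0), np.float64(34.4), np.float64(37.0), -0.2],
[np.float64(0.1368), 0, 0, np.float64(26.7), np.float64(36.1), np.float64(14.2), -0.2], [np.float64(0.1368), 0, 0, np.float64(26.7), np.float64(37.7), np.float64(9.2), -0.2], [np.float64(0.1368), 0, 0, np.float64(26.7), np.float64(38.6), np.float64(4.0), -0.2], [np.float64(0.1368), 0, 0, np.float64(26.7), np.float64(38.7), np.float64(-1.3), -0.2], [np.float64(0.1368), 0, 0, np.float64(26.7), np.float64(38.2), np.float64(-6.6), -0.2], [np.float64(0.1368), 0, 0, np.float64(26.7), np.float64(36.9), np.float64(-11.7), -0.2],
```

Emit:
move_arm --pt "0.075 0 0 -48 -21 15 -0.2" --pt "0.075 0 0 -48 -20 17 -0.2" --pt "0.075 0 0 -48 -18 18 -0.2" --pt "0.167 0 0 -3 -29 35 -0.2" --pt "0.167 0 0 -3 -23 39 -0.2" --pt "0.167 0 0 -3 -16 42 -0.2" --pt "0.16 0 0 0 -1 54 -0.2" --pt "0.16 0 0 0 8 53 -0.2"

```text
time: 2.3
ee_pos: [0.2903, 0.1936, 0.38]
tool_rot: [1.799, 1.57, 0.404]
force: [0.5, 0.2, 0.2]
gripper_width: 0.598
```

Emit:
move_arm --pt "0.16 0 0 0 16 51 -0.2" --pt "0.16 0 0 0 24 48 -0.2" --pt "0.15 0 0 5 15 48 -0.2" --pt "0.15 0 0 5 22 46 -0.2" --pt "0.15 0 0 5 28 42 -0.2" --pt "0.15 0 0 5 34 37 -0.2" --pt "0 0 0 0 0 0 -0.2"

```text
time: 3.18
ee_pos: [0.371, -0.1019, 0.359]
tool_rot: [-0.994, 1.569, 2.972]
force: [-0.6, 0.2, 0.1]
gripper_width: 0.6
```

```bash
sed -i 's/round(-df,4)/round(float(-df),3)/; s/round(-dp\[2\]\*1e3,1)/round(float(-dp[2]*1e3),1)/; s/round(dp@y\*1e3,1),round(dp@z\*1e3,1)/round(float(dp@y*1e3),1),round(float(dp@z*1e3),1)/' h.py; python3 - <<'E'
from h import *
print(sensors.read_state())
plan([(.47,-.31,.2,-1.571,6,0)],-.2)
E
```

```text
{'time': 3.175, 'joint_pos': array([-4.67532300e-01, -2.66894402e-03,  1.58807230e+00, -4.31092667e-04,
        1.55759060e+00,  2.78290064e-01]), 'qd': array([ 0.07346254, -0.03190058,  0.01139535,  0.02520612,  0.02523866,
       -0.01512916]), 'joint_efforts': array([ -1.7254455 , -25.31351209, -26.91893935,  -0.24138588,
        -0.29577124,   0.16414619]), 'ee_pos': array([ 0.37098666, -0.10186722,  0.35897787]), 'tool_rot': array([-0.99408901,  1.56933022,  2.9724836 ]), 'force': array([-0.63324063,  0.20407557,  0.06473003]), 'ft_torque': array([-0.05143323,  0.14505998, -0.0487971 ]), 'gripper_width': 0.6002522702563322}
[0.138, 0, 0, 26.5, 35.7, 14.3, -0.2], [0.138, 0, 0, 26.5, 37.3, 9.3, -0.2], [0.138, 0, 0, 26.5, 38.2, 4.1, -0.2], [0.138, 0, 0, 26.5, 38.4, -1.2, -0.2], [0.138, 0, 0, 26.5, 37.9, -6.5, -0.2], [0.138, 0, 0, 26.5, 36.6, -11.6, -0.2],
```

Emit:
move_arm --pt "0.138 0 0 26 36 14 -0.2" --pt "0.138 0 0 26 37 9 -0.2" --pt "0.138 0 0 27 38 4 -0.2" --pt "0.138 0 0 27 38 -1 -0.2" --pt "0.138 0 0 26 38 -7 -0.2" --pt "0.138 0 0 26 37 -12 -0.2" --pt "0 0 0 0 0 0 -0.2" --pt "0 0 0 0 0 0 -0.2"

```text
time: 4.18
ee_pos: [0.4723, -0.3052, 0.2022]
tool_rot: [-1.894, 1.57, 1.253]
force: [-0.5, -0.3, 0.2]
gripper_width: 0.602
```

```bash
cat > look_rule.py <<'E'
from h import *
import sys
np.set_printoptions(precision=4,suppress=True)
im,d,P=shot('wrist',sys.argv[1]);s=sensors.read_state();print(s['ee_pos'],s['tool_rot'],s['joint_pos'])
for n in ('rule_zero','rule_120','rule'):
    for r in viewer.tip_of('wrist',n)[:2]: print(n,r['centre'],round(r['confidence'],2),px2w('wrist',r['centre'][1],r['centre'][0],0,P))
g=im.min(2);m=((g>120)*255).astype(np.uint8)
c=cloud('wrist',d,P)
for k in cv2.findContours(m,0,1)[0]:
    if cv2.contourArea(k)>1500:
        r=cv2.minAreaRect(k);b=cv2.boxPoints(r);print(cv2.contourArea(k),r);print([px2w('wrist',*q,.007,P)[:2] for q in b])
np.savez('w.npz',im=im,d=d)
E
python3 look_rule.py w3
```

```text
[ 0.4724 -0.3052  0.2028] [ 2.861   1.5697 -0.275 ] [-0.7101  0.4291  1.4583  0.0005  1.2533  0.8549]
rule_zero [209.9, 251.4] 0.82 [ 0.418  -0.2991  0.    ]
rule_120 [110.5, 246.6] 0.77 [ 0.5372 -0.2937  0.    ]
rule_120 [150.8, 257.8] 0.69 [ 0.4917 -0.3065  0.    ]
rule [110.5, 246.6] 0.77 [ 0.5372 -0.2937  0.    ]
rule [150.8, 257.8] 0.69 [ 0.4917 -0.3065  0.    ]
1751.0 ((492.5, 316.0), (60.0, 37.0), 90.0)
[array([ 0.3148, -0.5931]), array([ 0.3151, -0.642 ]), array([ 0.2165, -0.6671]), array([ 0.2162, -0.6147])]
6629.0 ((254.0, 310.5), (55.0, 190.0), 90.0)
[array([ 0.3171, -0.1775]), array([ 0.3185, -0.4277]), array([ 0.2292, -0.4362]), array([ 0.2277, -0.1694])]
2584.5 ((483.0, 135.0), (58.0, 56.0), 90.0)
[array([ 0.5435, -0.5223]), array([ 0.5438, -0.5837]), array([ 0.4791, -0.6002]), array([ 0.4788, -0.5353])]
8626.5 ((270.8000183105469, 132.59999084472656), (76.25514221191406, 164.1446533203125), 15.422160148620605)
[array([ 0.4311, -0.252 ]), array([ 0.6049, -0.3038]), array([ 0.5858, -0.3813]), array([ 0.4051, -0.3414])]
5429.5 ((17.5, 158.5), (239.0, 35.0), 90.0)
[array([ 0.6076, -0.0398]), array([ 0.6078, -0.076 ]), array([ 0.3238, -0.0158]), array([0.3236, 0.0301])]
```

View pics/w3.png

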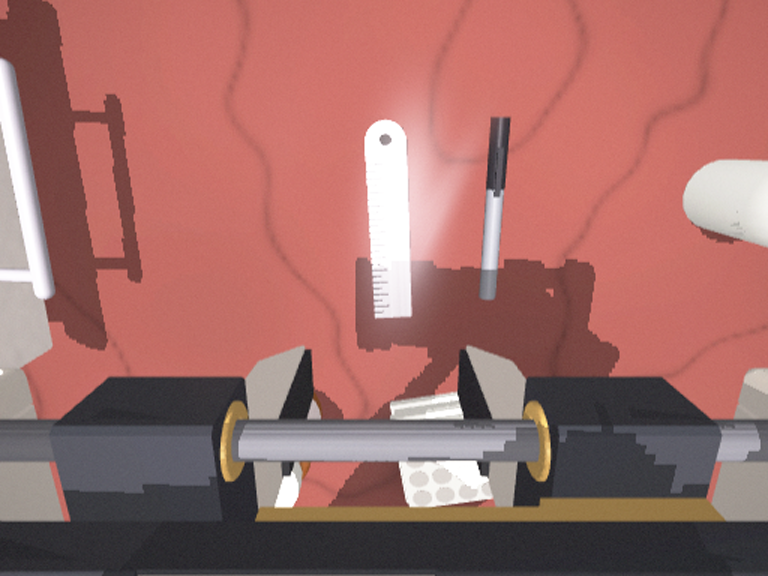

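The wrist view confirms the choice: one rule, ticks on the left, zero corner at (375,317), hole at (385,140), pen clear on the right at (495,210). The networks' points fit the geometry: zero corner (0.418,−0.299), and 120 mm measured as 119.

```bash
python3 - <<'E'
from h import *
plan([(.464,-.312,.06,-1.526,4,0),(.464,-.312,.003,-1.526,3,0)],-.2)
E
```

```text
[-0.01, 0, 0, 35.8, 1.6, 2.1, -0.2], [-0.01, 0, 0, 35.8, 1.6, 2.1, -0.2], [-0.01, 0, 0, 35.8, 1.5, 2.1, -0.2], [-0.01, 0, 0, 35.8, 1.5, 2.1, -0.2],
[-0.0, 0, 0, 19.0, 0.0, 0.0, -0.2], [-0.0, 0, 0, 19.0, 0.0, 0.0, -0.2], [-0.0, 0, 0, 19.0, 0.0, 0.0, -0.2],
```

Emit:
move_arm --pt "-0.01 0 0 36 1.6 2 -0.2" --pt "-0.01 0 0 36 1.6 2 -0.2" --pt "-0.01 0 0 36 1.5 2 -0.2" --pt "-0.01 0 0 36 1.5 2 -0.2" --pt "0 0 0 19 0 0 -0.2" --pt "0 0 0 18 0 0 -0.2" --pt "0 0 0 17 0 0 -0.2" --pt "0 0 0 0 0 0 -0.2"

```text
time: 5.38
ee_pos: [0.4637, -0.3121, 0.003]
tool_rot: [-0.822, 1.569, 2.362]
force: [0.3, -0.1, 0.1]
gripper_width: 0.602
```

Emit:
move_arm --pt "0 0 0 2 0 0 0.0" --pt "0 0 0 0 0 0 0.5" --pt "0 0 0 0 0 0 0.7" --pt "0 0 0 0 0 0 1" --pt "0 0 0 0 0 0 1" --pt "0 0 0 0 0 0 1" --squeeze 30

```text
time: 6.12
ee_pos: [0.4644, -0.3128, 0.0022]
tool_rot: [2.716, 1.57, -0.383]
force: [-2.1, 2.0, 6.0]
gripper_width: 0.326
```

```bash
python3 - <<'E'
from h import *
plan([(.464,-.312,.2,-1.526,3,0),(.54,.03,.22,-.035,9,0)],1)
E
```

```text
[-0.001, 0, 0, -65.9, -0.3, 0.1, 1], [-0.001, 0, 0, -65.9, -0.3, 0.1, 1], [-0.001, 0, 0, -65.9, -0.3, 0.1, 1],
[-0.166, 0, 0, -2.2, -37.6, -10.1, 1], [-0.166, 0, 0, -2.2, -35.4, -16.2, 1], [-0.166, 0, 0, -2.2, -32.2, -21.8, 1], [-0.166, 0, 0, -2.2, -28.2, -26.8, 1], [-0.166, 0, 0, -2.2, -23.4, -31.1, 1], [-0.166, 0, 0, -2.2, -17.9, -34.5, 1], [-0.166, 0, 0, -2.2, -12.0, -37.0, 1], [-0.166, 0, 0, -2.2, -5.7, -38.5, 1], [-0.166, 0, 0, -2.2, 0.7, -38.9, 1],
```

Emit:
move_arm --pt "0 0 0 -30 0 0 1" --pt "0 0 0 -50 0 0 1" --pt "0 0 0 -60 0 0 1" --pt "0 0 0 -58 0 0 1" --pt "-0.166 0 0 -2 -38 -10 1" --pt "-0.166 0 0 -2 -35 -16 1" --pt "-0.166 0 0 -2 -32 -22 1" --pt "-0.166 0 0 -2 -28 -27 1"

```text
time: 7.12
ee_pos: [0.4985, -0.16, 0.2075]
tool_rot: [-1.054, 1.571, 2.8]
force: [1.0, -0.7, -1.2]
gripper_width: 0.316
```

Emit:
move_arm --pt "-0.166 0 0 -2 -23 -31 1" --pt "-0.166 0 0 -2 -18 -34 1" --pt "-0.166 0 0 -2 -12 -37 1" --pt "-0.166 0 0 -2 -6 -38 1" --pt "-0.166 0 0 -2 1 -39 1" --pt "0 0 0 0 0 0 1" --pt "0 0 0 0 0 0 1" --pt "0 0 0 0 0 0 1"

```text
time: 8.12
ee_pos: [0.5401, 0.0268, 0.2175]
tool_rot: [-1.031, 1.57, -2.638]
force: [-0.3, 0.0, 0.3]
gripper_width: 0.321
```

```bash
cat > look.py <<'E'
from h import *
import sys
np.set_printoptions(precision=4,suppress=True)
s=sensors.read_state();im,d,P=shot('wrist',sys.argv[1]);R=Ro.from_euler('xyz',s['tool_rot']).as_matrix()
print(s['time'],s['ee_pos'],'phi',np.arctan2(R[1,1],R[0,1]),'x',R[:,0],s['gripper_width'],s['joint_pos'])
Z=dict(rule_zero=float(sys.argv[2]),rule_120=float(sys.argv[2]),plate=.05,fence=.05,handle=.075)
for n,z in Z.items():
    for r in viewer.tip_of('wrist',n)[:2]: print(n,np.round(r['centre']),round(r['confidence'],2),px2w('wrist',r['centre'][1],r['centre'][0],z,P))
np.savez(sys.argv[1]+'.npz',im=im,d=d,**P)
E
python3 look.py w4 0.2
```

```text
8.125 [0.5401 0.0268 0.2175] phi -0.036125821496263096 x [-0.0003 -0.0002 -1.    ] 0.3208428709821528 [-0.0921  0.3785  1.4953 -0.0002  1.2681 -0.0559]
rule_zero [312. 232.] 0.67 [ 0.5215 -0.031   0.2   ]
rule_120 [108. 224.] 0.6 [0.5251 0.1027 0.2   ]
rule_120 [198. 254.] 0.57 [0.5391 0.0506 0.2   ]
plate [ 63. 498.] 0.89 [0.778  0.1295 0.05  ]
plate [23. 10.] 0.69 [0.3148 0.1806 0.05  ]
fence [114. 157.] 0.75 [0.4414 0.0937 0.05  ]
handle [112. 223.] 0.2 [0.5111 0.0945 0.075 ]
```

View pics/w4.png

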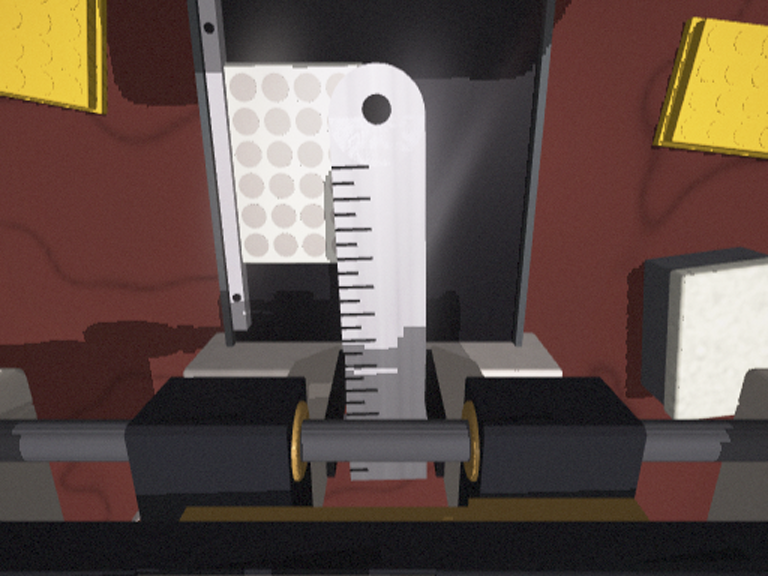

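The rule is held straight, with ticks on the fence side and hole towards the cabinet. It hides the plate's free side, which is near column 330. I'll shift away from the robot and look again.

Emit:
move_arm --pt "0 0 0 20 14 0 1" --pt "0 0 0 20 14 0 1" --pt "0 0 0 20 14 0 1" --pt "0 0 0 0 0 0 1" --pt "0 0 0 0 0 0 1"

```text
time: 9.05
ee_pos: [0.5821, 0.0263, 0.1584]
tool_rot: [1.73, 1.57, 0.125]
force: [0.2, 0.1, -0.7]
gripper_width: 0.319
```

```bash
python3 look.py w5 0.16; python3 - <<'E'
import cv2;im=cv2.imread('pics/w5.png');cv2.imwrite('pics/w5c.png',cv2.resize(im[0:480,150:600],None,fx=1.25,fy=1.25))
E
```

```text
9.05 [0.5821 0.0263 0.1584] phi -0.03410136234118212 x [ 0.0004  0.0001 -1.    ] 0.31942366010960205 [-0.0864  0.5058  1.4608  0.0001  1.1746 -0.0523]
rule_zero [311. 232.] 0.63 [ 0.5656 -0.0149  0.16  ]
rule_120 [111. 221.] 0.94 [0.5671 0.1017 0.16  ]
rule_120 [195. 254.] 0.92 [0.5815 0.0581 0.16  ]
plate [116. 139.] 0.96 [0.4859 0.0944 0.05  ]
plate [ 58. 499.] 0.94 [0.778  0.1292 0.05  ]
fence [120.  84.] 0.79 [0.4398 0.0928 0.05  ]
```

View pics/w5c.png

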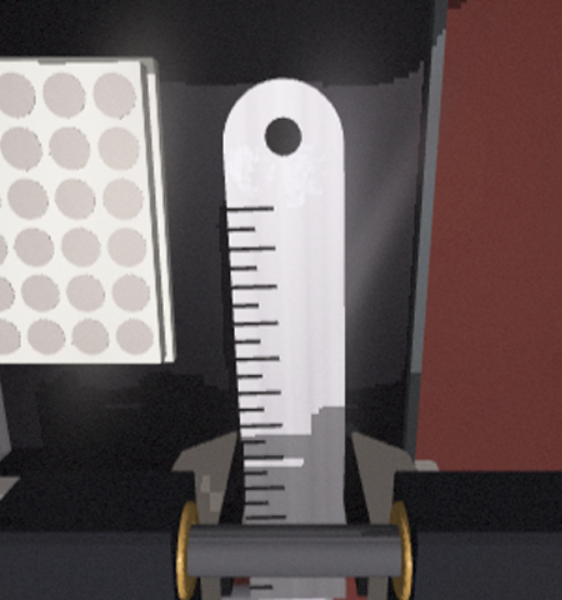

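```bash
python3 - <<'E'
from h import *
np.set_printoptions(precision=4,suppress=True)
D=np.load('w5.npz');P=dict(mtx=D['mtx'],R=D['R'],t=D['t'])
c=cloud('wrist',D['d'],P)
for n,u,v,z in (('near',192.8,193,.05),('near',192.8,193,.058),('far',184.3,31,.05),('far',184.3,31,.058),('near body',(162/1.25+150)/1.5,193,.07),('far body',(143/1.25+150)/1.5,60/1.875,.07),('rule far',(283/1.25+150)/1.5,78/1.875,.163)):
    print(n,px2w('wrist',u,v,z,P))
# depth profile: heights along rows
for v in (60,120,180):
    x=c[v,90:300];zz=x[:,2];
    print(v,[(90+i,x[i].round(4)) for i in range(1,210) if abs(zz[i]-zz[i-1])>.004][:14])
for u in (120,150,180):
    x=c[:,u];print(u,[(i,x[i].round(4)) for i in range(1,300) if abs(x[i,2]-x[i-1,2])>.004][:10])
E
```

```text
near [0.5247 0.0259 0.05  ]
near [0.5265 0.0284 0.058 ]
far [0.5309 0.1571 0.05  ]
far [0.5325 0.1557 0.058 ]
near body [0.5238 0.0323 0.07  ]
far body [0.5291 0.1531 0.07  ]
rule far [0.5831 0.1316 0.163 ]
60 [(186, array([0.53  , 0.1365, 0.0497])), (223, array([0.5701, 0.1244, 0.1636])), (279, array([0.6036, 0.1338, 0.051 ]))]
120 [(187, array([0.5847, 0.1094, 0.3169])), (188, array([0.5283, 0.0906, 0.0565])), (205, array([0.5847, 0.1094, 0.3169])), (206, array([0.542 , 0.0896, 0.0506])), (222, array([0.5678, 0.0977, 0.1631])), (284, array([0.6072, 0.0874, 0.0507]))]
180 [(105, array([0.5847, 0.1094, 0.3169])), (106, array([0.4594, 0.0461, 0.071 ])), (187, array([0.5234, 0.0412, 0.0615])), (193, array([0.5262, 0.0382, 0.051 ])), (211, array([0.5847, 0.1094, 0.3169])), (212, array([0.5431, 0.0377, 0.051 ])), (225, array([0.5672, 0.0676, 0.163 ])), (284, array([0.6068, 0.0355, 0.0514])), (293, array([0.5847, 0.1094, 0.3169])), (294, array([0.6157, 0.0352, 0.0511]))]
120 [(31, array([0.4843, 0.1573, 0.058 ])), (32, array([0.4887, 0.1546, 0.0695])), (136, array([0.5847, 0.1094, 0.3169])), (137, array([0.476 , 0.0803, 0.0692])), (194, array([0.4586, 0.027 , 0.0493])), (252, array([0.5407, 0.0639, 0.2304]))]
150 [(31, array([0.5067, 0.1566, 0.0577])), (32, array([0.5099, 0.154 , 0.0684])), (194, array([0.4865, 0.0267, 0.0514])), (252, array([0.5506, 0.0643, 0.2317]))]
180 [(31, array([0.5292, 0.1558, 0.0577])), (194, array([0.5129, 0.0252, 0.0496])), (252, array([0.5593, 0.063 , 0.23  ]))]
```

```bash
python3 - <<'E'
from h import *
plan([(.578,.069,.12,-.051,3,0),(.578,.069,.0535,-.051,4,0)],1)
E
```

```text
[0.006, 0, 0, 12.8, -1.9, -14.2, 1], [0.006, 0, 0, 12.8, -2.0, -14.1, 1], [0.006, 0, 0, 12.8, -2.1, -14.1, 1],
[-0.0, 0, 0, 16.6, 0.0, 0.0, 1], [-0.0, 0, 0, 16.6, 0.0, 0.0, 1], [-0.0, 0, 0, 16.6, 0.0, 0.0, 1], [-0.0, 0, 0, 16.6, 0.0, 0.0, 1],
```

Emit:
move_arm --pt "0.006 0 0 13 -2 -14 1" --pt "0.006 0 0 13 -2 -14 1" --pt "0.006 0 0 13 -2 -14 1" --pt "0 0 0 20 0 0 1" --pt "0 0 0 20 0 0 1" --pt "0 0 0 16 0 0 1" --pt "0 0 0 6 0 0 1" --pt "0 0 0 0 0 0 1"

```text
time: 10.35
ee_pos: [0.5779, 0.0687, 0.0564]
tool_rot: [-1.722, 1.57, 2.938]
force: [-0.7, 0.1, -1.1]
gripper_width: 0.319
```

Emit:
move_arm --pt "0 0 0 1.5 0 0 1" --pt "0 0 0 1.5 0 0 1" --pt "0 0 0 0 0 0 1"

```text
time: 10.72
ee_pos: [0.578, 0.0685, 0.0539]
tool_rot: [1.793, 1.57, 0.17]
force: [0.8, 0.0, -0.3]
gripper_width: 0.319
```

Emit:
move_arm --pt "0 0 0 0 0 0 0.25" --pt "0 0 0 0 0 0 0.09" --pt "0 0 0 0 0 0 0.09" --pt "0 0 0 0 0 0 0.09" --pt "0 0 0 -15 0 0 0.09" --pt "0 0 0 -40 0 0 0.09" --pt "0 0 0 -50 0 0 0.09" --pt "0 0 0 0 0 0 0.09"

```text
time: 11.72
ee_pos: [0.5806, 0.0686, 0.1642]
tool_rot: [1.62, 1.561, -0.003]
force: [0.2, 0.2, -0.1]
gripper_width: 0.454
```

```bash
python3 - <<'E'
from h import *
plan([(.612,.086,.15,-1.622,9,0)],-.74)
E
```

```text
[0.174, 0, 0, 1.6, 3.4, -2.1, -0.74], [0.174, 0, 0, 1.6, 3.0, -2.7, -0.74], [0.174, 0, 0, 1.6, 2.5, -3.1, -0.74], [0.174, 0, 0, 1.6, 1.9, -3.5, -0.74], [0.174, 0, 0, 1.6, 1.2, -3.8, -0.74], [0.174, 0, 0, 1.6, 0.6, -3.9, -0.74], [0.174, 0, 0, 1.6, -0.1, -4.0, -0.74], [0.174, 0, 0, 1.6, -0.8, -3.9, -0.74], [0.174, 0, 0, 1.6, -1.5, -3.7, -0.74],
```

Emit:
move_arm --pt "0.174 0 0 1.6 3.4 -2 -0.2" --pt "0.174 0 0 1.6 3 -2.7 -0.74" --pt "0.174 0 0 1.6 2.5 -3 -0.74" --pt "0.174 0 0 1.6 2 -3.5 -0.74" --pt "0.174 0 0 1.6 1.2 -3.8 -0.74" --pt "0.174 0 0 1.6 0.6 -4 -0.74" --pt "0.174 0 0 1.6 0 -4 -0.74" --pt "0.174 0 0 1.6 -0.8 -4 -0.74"

```text
time: 12.72
ee_pos: [0.6059, 0.0837, 0.1457]
tool_rot: [-0.19, 1.57, 3.072]
force: [-0.3, 0.4, 1.2]
gripper_width: 0.874
```

Emit:
move_arm --pt "0.174 0 0 1.6 -1.5 -3.7 -0.74" --pt "0 0 0 0 0 0 -0.74" --pt "0 0 0 0 0 0 -0.74"

```text
time: 13.1
ee_pos: [0.6094, 0.0856, 0.1443]
tool_rot: [-0.039, 1.57, 3.058]
force: [1.1, -1.6, 0.3]
gripper_width: 0.87
```

```bash
python3 look.py w6 0.05
```

```text
13.1 [0.6094 0.0856 0.1443] phi -1.6146367976731295 x [-0.0004  0.     -1.    ] 0.8704012818155387 [0.015  0.5766 1.377  0.     1.1884 1.6296]
rule_zero [244. 327.] 0.81 [0.5606 0.0239 0.05  ]
rule_120 [245. 196.] 0.92 [0.5651 0.1426 0.05  ]
rule_120 [232. 243.] 0.66 [0.5759 0.0992 0.05  ]
plate [316. 254.] 0.61 [0.4857 0.0935 0.05  ]
plate [248. 193.] 0.36 [0.5621 0.1452 0.05  ]
handle [232. 243.] 0.48 [0.5876 0.0974 0.075 ]
```

View pics/w6.png

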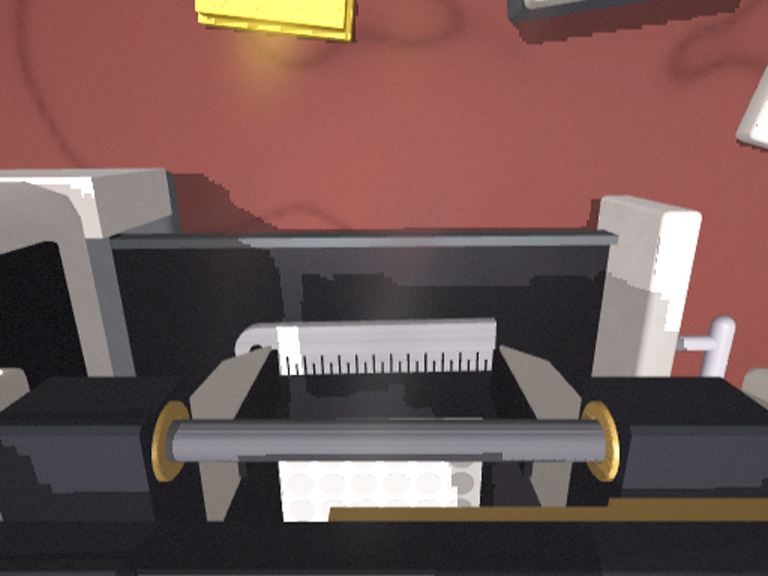

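```bash
python3 - <<'E'
from h import *
np.set_printoptions(precision=4,suppress=True)
D=np.load('w6.npz');P=dict(mtx=D['mtx'],R=D['R'],t=D['t'])
c=cloud('wrist',D['d'],P)
for n,u,v in (('cab',110,140),('cab',60,200),('plate',317,330),('ruletop',300,225),('stage',300,200),('front',440,180),('handle',480,225)):
    print(n,c[int(v),int(u)])
for n,u,v,z in (('plate near free skirt',320.5,279,.058),('ditto .07',320.5,279,.07),('body right',320.5,330,.07),('rule zero top corner',329.5,247,.057),('rule zero far top',329.8,213,.057)): print(n,px2w('wrist',u,v,z,P))
for v in (276,278,280,282,312,330,340):
    x=c[v];print(v,[(i,x[i].round(4)) for i in range(300,352) if abs(x[i,2]-x[i-1,2])>.003])
E
```

```text
cab [0.6604 0.2073 0.0386]
cab [0.6338 0.2088 0.1169]
plate [0.4837 0.0356 0.0698]
ruletop [0.5835 0.0494 0.0574]
stage [0.6042 0.0486 0.0518]
front [ 0.6302 -0.0417  0.0965]
handle [ 0.5876 -0.0871  0.0806]
plate near free skirt [0.5297 0.031  0.058 ]
ditto .07 [0.5377 0.0335 0.07  ]
body right [0.4838 0.0325 0.07  ]
rule zero top corner [0.5611 0.0234 0.057 ]
rule zero far top [0.5932 0.0241 0.057 ]
276 [(332, array([0.5983, 0.0459, 0.1589])), (348, array([0.6154, 0.0456, 0.1855]))]
278 [(333, array([0.5995, 0.0462, 0.1625]))]
280 []
282 []
312 [(321, array([0.4882, 0.0284, 0.0511])), (347, array([0.5992, 0.0462, 0.1886]))]
330 [(309, array([0.6924, 0.0818, 0.3027])), (310, array([0.4841, 0.042 , 0.0699])), (320, array([0.4669, 0.0289, 0.0511]))]
340 [(342, array([0.6924, 0.0818, 0.3027])), (343, array([0.6308, 0.0622, 0.2379]))]
```

Emit:
move_arm --pt "0.007 0 0 10 0 -4 -0.74" --pt "0 0 0 30 0 0 -0.74" --pt "0 0 0 30 0 0 -0.74" --pt "0 0 0 15 0 0 -0.74" --pt "0 0 0 6 0 0 -0.74" --pt "0 0 0 0 0 0 -0.74" --pt "0 0 0 0 0 0 -0.74"

```text
time: 14.28
ee_pos: [0.6144, 0.0855, 0.0544]
tool_rot: [-3.036, 1.569, 0.052]
force: [0.3, -0.9, -0.9]
gripper_width: 0.874
```

Emit:
move_arm --pt "0 0 0 1.5 0 2 -0.74" --pt "0 0 0 0 0 5 -0.74" --pt "0 0 0 0 0 6 -0.74" --pt "0 0 0 0 0 6 -0.74" --pt "0 0 0 0 0 6 -0.74" --pt "0 0 0 0 0 6 -0.74" --pt "0 0 0 0 0 5 -0.74" --pt "0 0 0 0 0 0 -0.74"

```text
time: 15.28
ee_pos: [0.5771, 0.0874, 0.0518]
tool_rot: [-0.059, 1.57, 3.028]
force: [0.4, -0.5, 0.4]
gripper_width: 0.87
```

Emit:
move_arm --pt "0 0 0 0 0 2 -0.74" --pt "0 0 0 0 0 2 -0.74" --pt "0 0 0 0 0 0 -0.74"

```text
time: 15.65
ee_pos: [0.5735, 0.0876, 0.0517]
tool_rot: [-0.173, 1.57, 2.914]
force: [0.1, -0.5, 0.2]
gripper_width: 0.871
```

Emit:
move_arm --pt "0 0 0 0 0 1.5 -0.74" --pt "0 0 0 0 0 1.5 -0.74" --pt "0 0 0 0 0 0 -0.74"

```text
time: 16.02
ee_pos: [0.5705, 0.0878, 0.0517]
tool_rot: [-0.147, 1.57, 2.94]
force: [0.8, -1.0, -0.4]
gripper_width: 0.872
```

```bash
cat > m.py <<'E'
from h import *
import sys
np.set_printoptions(precision=4,suppress=True)
s=sensors.read_state();im,d,P=shot('wrist',sys.argv[1]);print(s['ee_pos'],s['force'])
for n in('rule_zero','rule_120'):
    for r in viewer.tip_of('wrist',n)[:1]: print(n,np.round(r['centre']),round(r['confidence'],2),px2w('wrist',r['centre'][1],r['centre'][0],.05,P))
np.savez(sys.argv[1]+'.npz',im=im,d=d,**P)
E
python3 m.py w7
```

```text
[0.5705 0.0878 0.0517] [ 0.7678 -1.0159 -0.389 ]
rule_zero [309. 164.] 0.5 [0.5305 0.1467 0.05  ]
rule_120 [286. 234.] 0.92 [0.5448 0.1026 0.05  ]
```

View pics/w7.png

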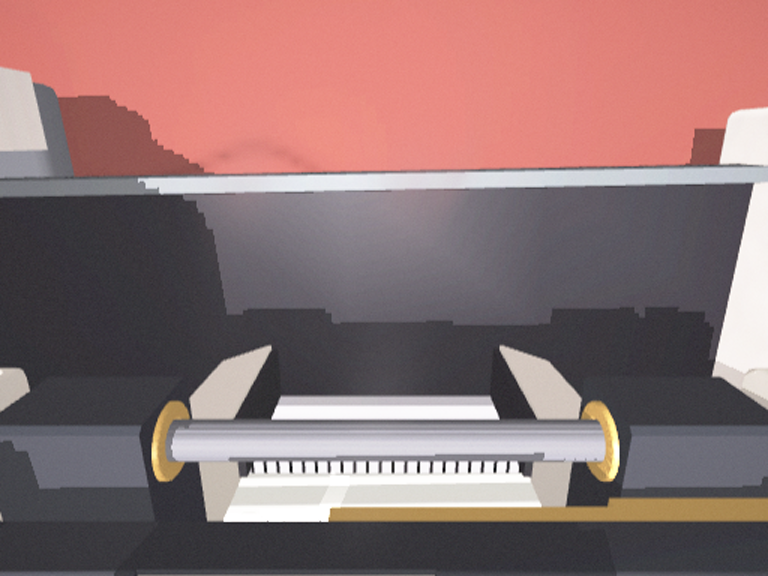

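The rule moves with the fingers, its ticks (row 465) just short of the plate at about row 480. I'll continue in small steps until I feel contact.

Emit:
move_arm --pt "0 0 0 0 0 1 -0.74" --pt "0 0 0 0 0 1 -0.74" --pt "0 0 0 0 0 0 -0.74"

```text
time: 16.55
ee_pos: [0.5695, 0.0879, 0.0522]
tool_rot: [-3.019, 1.569, 0.068]
force: [3.6, -0.2, -0.2]
gripper_width: 0.872
```

Emit:
move_arm --pt "0 0 0 0 0 1 -0.74" --pt "0 0 0 0 0 0 -0.74"

```text
time: 16.8
ee_pos: [0.5693, 0.088, 0.0524]
tool_rot: [-3.058, 1.567, 0.029]
force: [6.0, 0.6, -0.7]
gripper_width: 0.874
```

Emit:
move_arm --pt "0 0 0 0 0 1 -0.74" --pt "0 0 0 0 0 0 -0.74"

```text
time: 17.05
ee_pos: [0.5691, 0.088, 0.0527]
tool_rot: [-3.077, 1.565, 0.011]
force: [7.9, -0.3, 0.0]
gripper_width: 0.867
```

Emit:
move_arm --pt "0 0 0 0 0 -3 -0.74" --pt "0 0 0 0 0 -5 -0.74" --pt "0 0 0 0 0 -5 -0.74" --pt "0 0 0 -30 0 0 -0.74" --pt "0 0 0 -40 10 0 -0.74" --pt "0 0 0 -40 10 30 -0.74" --pt "0 0 0 -30 10 40 -0.74" --pt "0 0 0 0 10 50 -0.74"

```text
time: 18.05
ee_pos: [0.4581, 0.0534, 0.1939]
tool_rot: [-3.126, 1.566, -0.038]
force: [-0.1, -1.2, 0.5]
gripper_width: 0.872
```

Emit:
move_arm --pt "0 0 0 0 0 10 -0.74" --pt "0 0 0 0 0 0 -0.74" --pt "0 0 0 0 0 0 -0.74"

```text
time: 18.42
ee_pos: [0.449, 0.0544, 0.1917]
tool_rot: [-2.953, 1.57, 0.134]
force: [1.1, -0.3, -0.5]
gripper_width: 0.869
```

```bash
python3 m.py w8; python3 - <<'E'
import numpy as np,cv2
im=np.load('w8.npz')['im'][:,:,::-1]
cv2.imwrite('pics/w8c.png',cv2.resize(im[110:260,170:370],None,fx=4,fy=4,interpolation=cv2.INTER_CUBIC))
E
```

```text
[0.449  0.0544 0.1917] [ 1.1229 -0.2535 -0.4579]
rule_zero [ 99. 283.] 0.8 [0.5255 0.026  0.05  ]
rule_120 [ 84. 199.] 0.94 [0.5431 0.102  0.05  ]
```

View pics/w8c.png

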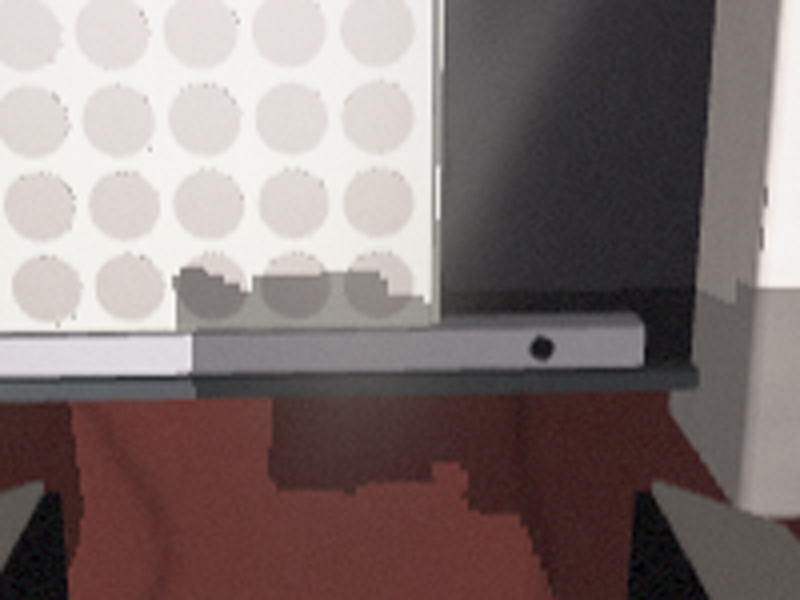

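The plate sits against the fence. The crop missed the rule, so I'll crop the same picture around its zero end.

```bash
python3 - <<'E'
from h import *
np.set_printoptions(precision=4,suppress=True)
D=np.load('w8.npz');P=dict(mtx=D['mtx'],R=D['R'],t=D['t']);im=D['im'][:,:,::-1]
a=cv2.resize(im[65:125,235:315],None,fx=9,fy=9,interpolation=cv2.INTER_CUBIC)
cv2.imwrite('pics/w8d.png',a)
E
```

```text
(no output)
```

View pics/w8d.png

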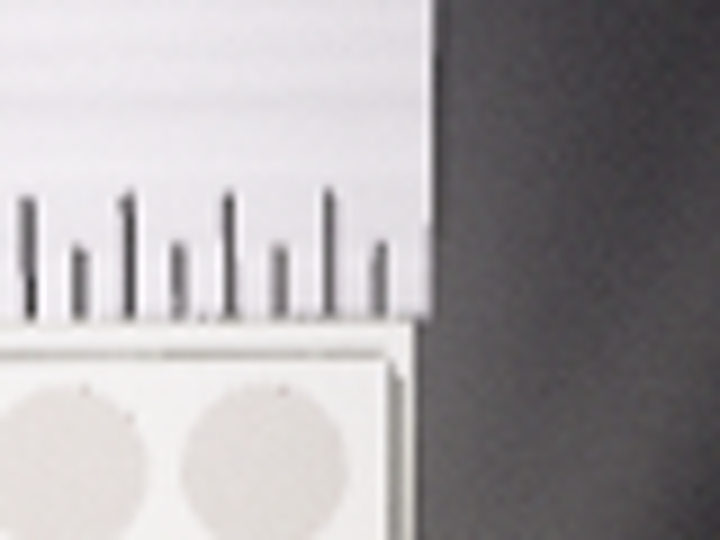

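The graduated edge is flush with the plate (row 320). The zero end overhangs the plate corner by about 18 px, where 5 mm is 50 px, so about 1.8 mm towards the handle. I'll nudge the zero end with shut fingers.

```bash
python3 - <<'E'
from h import *
plan([(.541,-.005,.19,-1.622,3,0),(.541,-.005,.0525,-1.622,5,0)],1)
E
```

```text
[-0.001, 0, 0, 0.5, 18.1, -31.9, 1], [-0.001, 0, 0, 0.5, 18.1, -31.8, 1], [-0.001, 0, 0, 0.5, 18.2, -31.8, 1],
[-0.0, 0, 0, 27.5, 0.0, -0.0, 1], [-0.0, 0, 0, 27.5, 0.0, -0.0, 1], [-0.0, 0, 0, 27.5, 0.0, -0.0, 1], [-0.0, 0, 0, 27.5, 0.0, -0.0, 1], [-0.0, 0, 0, 27.5, 0.0, -0.0, 1],
```

Emit:
move_arm --pt "0 0 0 0 18 -32 1" --pt "0 0 0 0 18 -32 1" --pt "0 0 0 0 18 -32 1" --pt "0 0 0 35 0 0 1" --pt "0 0 0 45 0 0 1" --pt "0 0 0 35 0 0 1" --pt "0 0 0 18 0 0 1" --pt "0 0 0 0 0 0 1"

```text
time: 19.58
ee_pos: [0.5399, -0.0046, 0.057]
tool_rot: [-0.115, 1.567, 2.972]
force: [0.1, 0.1, -0.9]
gripper_width: 0.046
```

Emit:
move_arm --pt "0 0 0 4 0 0 1" --pt "0 0 0 2 0 0 1" --pt "0 0 0 0 0 0 1"

```text
time: 19.95
ee_pos: [0.5409, -0.0048, 0.0533]
tool_rot: [3.139, 1.57, -0.057]
force: [0.4, 1.0, -0.3]
gripper_width: 0.001
```

```bash
python3 m.py w9;python3 - <<'E'
import numpy as np,cv2
im=np.load('w9.npz')['im'][:,:,::-1]
cv2.imwrite('pics/w9c.png',cv2.resize(im[200:360,150:370],None,fx=3.5,fy=3.5,interpolation=cv2.INTER_CUBIC))
E
```

```text
[ 0.5409 -0.0048  0.0533] [ 0.4151  0.971  -0.3421]
rule_120 [251.  73.] 0.91 [0.5428 0.1019 0.05  ]
```

Emit:
move_arm --pt "0 0 0 0 -4 0 1" --pt "0 0 0 0 -4 0 1" --pt "0 0 0 0 -2 0 1" --pt "0 0 0 0 -1.5 0 1" --pt "0 0 0 0 0 0 1" --pt "0 0 0 0 0 0 1"

```text
time: 20.85
ee_pos: [0.5413, 0.0067, 0.0528]
tool_rot: [-1.791, 1.571, 1.296]
force: [0.2, 1.1, 0.1]
gripper_width: 0.004
```

```bash
python3 m.py w10;python3 - <<'E'
import numpy as np,cv2
for k in('w9','w10'):
    im=np.load(f'{k}.npz')['im'][:,:,::-1]
    cv2.imwrite(f'pics/{k}c.png',cv2.resize(im[200:360,150:370],None,fx=3.5,fy=3.5,interpolation=cv2.INTER_CUBIC))
# rule motion between frames: compare the two pictures in world by rule_120
a,b=[np.load(f'{k}.npz')['im'] for k in('w9','w10')]
E
```

```text
[0.5413 0.0067 0.0528] [0.1585 1.0561 0.0689]
rule_120 [276.  22.] 0.67 [0.5288 0.1471 0.05  ]
```

Emit:
move_arm --pt "0 0 0 0 4 0 1" --pt "0 0 0 0 6 0 1" --pt "0 0 0 -40 0 0 1" --pt "0 0 0 -50 0 0 1" --pt "0 0 0 -50 -15 30 1" --pt "0 0 0 0 -20 30 1" --pt "0 0 0 0 -20 30 1" --pt "0 0 0 0 0 0 1"

```text
time: 22.0
ee_pos: [0.4523, 0.0573, 0.1932]
tool_rot: [-0.64, 1.57, 2.449]
force: [0.9, -0.4, -0.2]
gripper_width: 0.004
```

Emit:
move_arm --pt "0 0 0 0 0 0 1" --pt "0 0 0 0 0 0 1"

```text
time: 22.25
ee_pos: [0.4546, 0.0559, 0.1927]
tool_rot: [2.935, 1.57, -0.262]
force: [-0.4, 0.0, 0.2]
gripper_width: 0.005
```

```bash
cat > gap.py <<'E'
from h import *
import sys
np.set_printoptions(precision=4,suppress=True)
D=np.load(sys.argv[1]+'.npz');P=dict(mtx=D['mtx'],R=D['R'],t=D['t']);im=D['im']
u=np.array([.051,.9987]);n=np.array([.9987,-.051]);C=np.array([.526,.0275])
# resample the stage plane z=.0575, 0.2 mm per px: cols along u (into machine), rows along n
a=np.arange(-15,25,.2)/1e3;b=np.arange(-15,35,.2)/1e3
X=C+b[:,None,None]*n+a[None,:,None]*u
X=np.concatenate([X,np.full(X.shape[:2]+(1,),.0575)],-1)@P['R'].T+P['t'];q=X@P['mtx'].T;q=q[...,:2]/q[...,2:]
o=cv2.remap(im,q.astype(np.float32),None,cv2.INTER_CUBIC)
g=o.astype(float).min(2)
for lo,hi,nm in((-12,-4,'plate'),(4,12,'rule'),(14,26,'rule')):
    r=g[(b>lo/1e3)&(b<hi/1e3)].mean(0);i=np.argmax(np.gradient(cv2.GaussianBlur(r[None],(9,1),0)[0]));print(nm,(lo,hi),'end at along-mm',a[i]*1e3)
cv2.imwrite('pics/'+sys.argv[1]+'g.png',cv2.resize(o[::-1,:,::-1],None,fx=3,fy=2.4))
E
python3 gap.py w8; python3 m.py w11; python3 gap.py w11
```

```text
plate (-12, -4) end at along-mm 0.7999999999999439
rule (4, 12) end at along-mm 10.19999999999991
rule (14, 26) end at along-mm -0.40000000000005187
[0.4546 0.0559 0.1927] [-0.4463  0.0032  0.2335]
rule_zero [105. 283.] 0.68 [0.5261 0.0272 0.05  ]
rule_120 [ 90. 202.] 0.96 [0.5435 0.1008 0.05  ]
plate (-12, -4) end at along-mm 3.3999999999999346
rule (4, 12) end at along-mm 19.999999999999872
rule (14, 26) end at along-mm -0.6000000000000512
```

View pics/w11g.png

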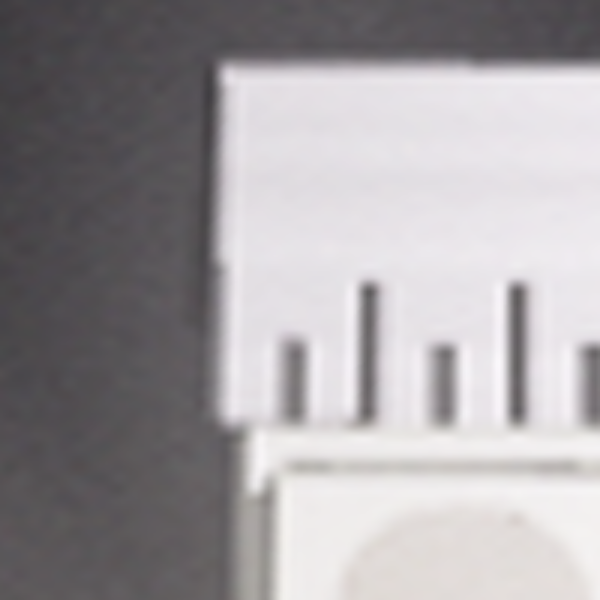

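The overhang is still about 1.5 mm (rule end at column 218, skirt edge at about 240, 15 px/mm). The first nudge only just reached the rule, so I'll repeat it 1.7 mm further.

Emit:
move_arm --pt "0 0 0 0 20 -29 1" --pt "0 0 0 0 20 -29 1" --pt "0 0 0 0 20 -28 1" --pt "0 0 0 50 0 0 1" --pt "0 0 0 50 0 0 1" --pt "0 0 0 30 0 0 1" --pt "0 0 0 9 0 0 1" --pt "0 0 0 0 0 0 1"

```text
time: 23.4
ee_pos: [0.5368, -0.0082, 0.0539]
tool_rot: [-0.814, 1.571, 2.273]
force: [-1.1, 0.1, -0.3]
gripper_width: 0.004
```

Emit:
move_arm --pt "0 0 0 0.5 -3 0 1" --pt "0 0 0 0 -3 0 1" --pt "0 0 0 0 -2 0 1" --pt "0 0 0 0 0 0 1" --pt "0 0 0 0 0 0 1"

```text
time: 24.02
ee_pos: [0.537, -0.0, 0.0534]
tool_rot: [-2.865, 1.571, 0.223]
force: [-0.4, 0.6, -0.3]
gripper_width: 0.004
```

Emit:
move_arm --pt "0 0 0 0 -2 -4 1" --pt "0 0 0 0 -3 0 1" --pt "0 0 0 0 -2 0 1" --pt "0 0 0 0 -1.4 0 1" --pt "0 0 0 0 0 0 1" --pt "0 0 0 0 0 0 1"

```text
time: 24.78
ee_pos: [0.5414, 0.0081, 0.0533]
tool_rot: [-2.388, 1.571, 0.699]
force: [0.4, 0.1, 0.7]
gripper_width: 0.008
```

Emit:
move_arm --pt "0 0 0 0 4 0 1" --pt "0 0 0 0 6 0 1" --pt "0 0 0 -40 0 0 1" --pt "0 0 0 -50 0 0 1" --pt "0 0 0 -50 -15 30 1" --pt "0 0 0 0 -20 30 1" --pt "0 0 0 0 -20 26 1" --pt "0 0 0 0 0 0 1"

```text
time: 25.78
ee_pos: [0.4565, 0.0584, 0.1937]
tool_rot: [-1.199, 1.571, 1.89]
force: [0.2, -0.9, 0.8]
gripper_width: 0.002
```

Emit:
move_arm --pt "0 0 0 0 0 0 1" --pt "0 0 0 0 0 0 1"

```text
time: 26.02
ee_pos: [0.4586, 0.0571, 0.1932]
tool_rot: [2.785, 1.571, -0.412]
force: [0.7, 0.1, 0.2]
gripper_width: 0.007
```

```bash
python3 m.py w12; cat > gap2.py <<'E'
from h import *
import sys
for k in sys.argv[1:]:
    D=np.load(k+'.npz');P=dict(mtx=D['mtx'],R=D['R'],t=D['t'])
    u=np.array([.051,.9987]);n=np.array([.9987,-.051]);C=np.array([.526,.0275])
    a=np.arange(-6,6,.1)/1e3;b=np.arange(-30,35,.5)/1e3
    X=C+b[:,None,None]*n+a[None,:,None]*u
    X=np.concatenate([X,np.full(X.shape[:2]+(1,),.0575)],-1)@P['R'].T+P['t'];q=X@P['mtx'].T;q=q[...,:2]/q[...,2:]
    g=cv2.remap(D['im'],q.astype(np.float32),None,cv2.INTER_LINEAR).astype(float).min(2)
    # first crossing of 50% of bright level for each row
    out=[]
    for bb,r in zip(b,g):
        i=np.argmax(r>140);out.append((round(bb*1e3,1),round(a[i]*1e3,1)))
    print(k,out[::5])
E
python3 gap2.py w8 w11 w12; python3 gap.py w12>/dev/null
```

```text
[0.4586 0.0571 0.1932] [0.7065 0.1269 0.226 ]
rule_zero [110. 285.] 0.65 [0.5249 0.0265 0.05  ]
rule_120 [ 96. 205.] 0.88 [0.5418 0.0998 0.05  ]
w8 [(np.float64(-30.0), np.float64(1.3)), (np.float64(-27.5), np.float64(1.3)), (np.float64(-25.0), np.float64(0.8)), (np.float64(-22.5), np.float64(0.6)), (np.float64(-20.0), np.float64(0.6)), (np.float64(-17.5), np.float64(0.6)), (np.float64(-15.0), np.float64(0.7)), (np.float64(-12.5), np.float64(0.7)), (np.float64(-10.0), np.float64(0.7)), (np.float64(-7.5), np.float64(0.7)), (np.float64(-5.0), np.float64(0.8)), (np.float64(-2.5), np.float64(0.8)), (np.float64(0.0), np.float64(-0.7)), (np.float64(2.5), np.float64(-0.7)), (np.float64(5.0), np.float64(-0.7)), (np.float64(7.5), np.float64(-0.6)), (np.float64(10.0), np.float64(-0.7)), (np.float64(12.5), np.float64(-0.6)), (np.float64(15.0), np.float64(-0.5)), (np.float64(17.5), np.float64(-0.5)), (np.float64(20.0), np.float64(-0.4)), (np.float64(22.5), np.float64(-0.3)), (np.float64(25.0), np.float64(-0.4)), (np.float64(27.5), np.float64(-0.3)), (np.float64(30.0), np.float64(-6.0)), (np.floa
[... 1301 characters left out ...]
2.5), np.float64(0.6)), (np.float64(-10.0), np.float64(0.7)), (np.float64(-7.5), np.float64(0.7)), (np.float64(-5.0), np.float64(0.8)), (np.float64(-2.5), np.float64(0.9)), (np.float64(0.0), np.float64(-0.7)), (np.float64(2.5), np.float64(-0.7)), (np.float64(5.0), np.float64(-0.6)), (np.float64(7.5), np.float64(-0.7)), (np.float64(10.0), np.float64(-0.6)), (np.float64(12.5), np.float64(-0.5)), (np.float64(15.0), np.float64(-0.5)), (np.float64(17.5), np.float64(-0.4)), (np.float64(20.0), np.float64(-0.4)), (np.float64(22.5), np.float64(-0.4)), (np.float64(25.0), np.float64(-0.3)), (np.float64(27.5), np.float64(-0.2)), (np.float64(30.0), np.float64(-6.0)), (np.float64(32.5), np.float64(-6.0))]
```

The rule has not moved (edges at −0.65 and +0.85 mm, so 1.5 mm overhang). The fingertips must be thinner than assumed, so I'll measure them in the depth picture.

```bash
python3 - <<'E'
from h import *
np.set_printoptions(precision=4,suppress=True)
D=np.load('w6.npz');P=dict(mtx=D['mtx'],R=D['R'],t=D['t']);c=cloud('wrist',D['d'],P)
f=-1.6146;y=np.array([np.cos(f),np.sin(f),0]);z=np.array([np.sin(f),-np.cos(f),0]);p=np.array([.6094,.0856,.1443])
r=c-p;ty=r@y*1e3;tz=r@z*1e3;h=r[...,2]*1e3
m=(np.abs(tz)<25)&(h>-6)&(h<60)
for lo in range(-4,60,6):
    k=m&(h>=lo)&(h<lo+6)
    for s in(-1,1):
        q=k&(ty*s>0)
        if q.sum()>3: print(lo,s,q.sum(),'y',np.percentile(ty[q],[1,99]).round(1),'z',np.percentile(tz[q],[1,99]).round(1))
E
```

```text
-4 -1 405 y [-121.   -39.8] z [-24.8   4.5]
-4 1 29 y [39.8 44. ] z [-10.6   9. ]
2 -1 540 y [-121.   -39.7] z [-24.7   8.5]
2 1 167 y [39.7 48.8] z [-11.1   9.5]
8 -1 608 y [-120.9  -39.6] z [-24.6   8.8]
8 1 244 y [39.8 54.9] z [-11.2   8.9]
14 -1 676 y [-121.   -39.7] z [-24.6   8.1]
14 1 290 y [39.7 56.3] z [-11.3   8.5]
20 -1 553 y [-121.   -39.5] z [-24.6   5. ]
20 1 304 y [39.7 56.9] z [-11.3   6.1]
26 -1 346 y [-120.1  -39.6] z [-18.3   1.8]
26 1 343 y [39.7 57.2] z [-11.4   2.3]
32 -1 346 y [-57.5 -39.6] z [-11.4  -2. ]
32 1 341 y [39.7 57.7] z [-11.3  -1.9]
38 -1 335 y [-56.1 -39.6] z [-11.5   9. ]
38 1 339 y [39.7 56.4] z [-11.3   8.9]
44 -1 319 y [-53.2 -39.5] z [-11.5  10.5]
44 1 310 y [39.8 53.4] z [-11.4  10.8]
50 -1 143 y [-42.7 -41.8] z [-2.1 11. ]
50 1 148 y [41.9 42.8] z [-1.9 11.2]
56 -1 141 y [-42.7 -41.7] z [-4.7 11. ]
56 1 126 y [41.9 42.8] z [-4.5 10. ]
```

```bash
cat > tick.py <<'E'
from h import *
import sys
def tick(k):
    D=np.load(k+'.npz');P=dict(mtx=D['mtx'],R=D['R'],t=D['t'])
    u=np.array([.051,.9987]);n=np.array([.9987,-.051]);C=np.array([.526,.0275])
    for a0,a1 in((12,37),(25,50),(35,60),(60,85)):
        a=np.arange(a0,a1,.1)/1e3;b=np.arange(.8,3,.2)/1e3
        X=C+b[:,None,None]*n+a[None,:,None]*u
        X=np.concatenate([X,np.full(X.shape[:2]+(1,),.057)],-1)@P['R'].T+P['t'];q=X@P['mtx'].T;q=q[...,:2]/q[...,2:]
        g=cv2.remap(D['im'],q.astype(np.float32),None,cv2.INTER_LINEAR).astype(float).min(2).mean(0)
        F=np.sum((g.mean()-g)*np.exp(2j*np.pi*a*1e3/5));print(k,(a0,a1),'phase mm',round(float(np.angle(F)*5/2/np.pi),2),'contrast',round(abs(F)/len(a),1),'px',q[5,0].round(),q[5,-1].round())
for k in sys.argv[1:]: tick(k)
E
python3 tick.py w8 w12 w9 w10
```

```text
w8 (12, 37) phase mm -0.58 contrast 26.1 px [268.  97.] [241.  97.]
w8 (25, 50) phase mm -0.54 contrast 29.5 px [254.  97.] [226.  97.]
w8 (35, 60) phase mm -0.53 contrast 30.5 px [243.  97.] [215.  97.]
w8 (60, 85) phase mm -0.45 contrast 29.6 px [215.  97.] [187.  97.]
w12 (12, 37) phase mm -0.53 contrast 25.1 px [272. 108.] [244. 108.]
w12 (25, 50) phase mm -0.53 contrast 27.3 px [257. 108.] [230. 108.]
w12 (35, 60) phase mm -0.56 contrast 28.8 px [246. 108.] [219. 108.]
w12 (60, 85) phase mm -0.46 contrast 30.8 px [219. 108.] [192. 108.]
w9 (12, 37) phase mm -0.39 contrast 4.1 px [180. 274.] [137. 274.]
w9 (25, 50) phase mm -0.09 contrast 24.2 px [158. 274.] [114. 274.]
w9 (35, 60) phase mm -0.22 contrast 36.7 px [140. 274.] [ 96. 274.]
w9 (60, 85) phase mm -0.14 contrast 40.3 px [ 96. 274.] [ 53. 274.]
w10 (12, 37) phase mm 0.42 contrast 0.4 px [200. 274.] [156. 274.]
w10 (25, 50) phase mm 0.18 contrast 5.0 px [177. 274.] [134. 274.]
w10 (35, 60) phase mm 0.04 contrast 17.7 px [160. 274.] [116. 274.]
w10 (60, 85) phase mm -0.18 contrast 40.0 px [116. 274.] [ 72. 274.]
```

The tick phase works as an in-place gauge: the baseline over 60–85 mm is −0.16, and +1.5 mm is wanted. The tips are wedges, about 5.5 mm thick at the rule's height.

Emit:
move_arm --pt "0 0 0 0 15 -28 1" --pt "0 0 0 0 18 -28 1" --pt "0 0 0 0 18 -28 1" --pt "0 0 0 50 0 0 1" --pt "0 0 0 50 0 0 1" --pt "0 0 0 30 0 0 1" --pt "0 0 0 10 0 0 1" --pt "0 0 0 0 0 0 1"

```text
time: 27.18
ee_pos: [0.5393, 0.0021, 0.0533]
tool_rot: [-0.488, 1.571, 2.599]
force: [0.0, -0.1, 0.0]
gripper_width: 0.005
```

Emit:
move_arm --pt "0 0 0 1 -4 0 1" --pt "0 0 0 0 -4 0 1" --pt "0 0 0 0 -4 0 1" --pt "0 0 0 0 -2 0 1" --pt "0 0 0 0 0 0 1" --pt "0 0 0 0 0 0 1"

```text
time: 27.92
ee_pos: [0.5398, 0.0162, 0.0523]
tool_rot: [-1.818, 1.571, 1.269]
force: [-0.2, -0.6, 0.5]
gripper_width: 0.005
```

```bash
python3 m.py w13; python3 tick.py w13
```

```text
[0.5398 0.0162 0.0523] [-0.1927 -0.5518  0.5142]
rule_120 [274.  37.] 0.91 [0.528  0.1471 0.05  ]
w13 (12, 37) phase mm 0.73 contrast 0.2 px [217. 271.] [172. 271.]
w13 (25, 50) phase mm 2.08 contrast 0.2 px [194. 271.] [149. 272.]
w13 (35, 60) phase mm 0.07 contrast 9.2 px [176. 271.] [132. 272.]
w13 (60, 85) phase mm -0.19 contrast 41.7 px [132. 272.] [ 88. 272.]
```

Not moved yet. I'll step further.

Emit:
move_arm --pt "0 0 0 0 -2 -1 1" --pt "0 0 0 0 -2.4 0 1" --pt "0 0 0 0 0 0 1" --pt "0 0 0 0 0 0 1"

```text
time: 28.58
ee_pos: [0.5411, 0.0207, 0.0523]
tool_rot: [-1.934, 1.571, 1.154]
force: [-0.5, -0.1, -0.1]
gripper_width: 0.007
```

```bash
python3 m.py w14; python3 tick.py w14|tail -1
```

```text
[0.5411 0.0207 0.0523] [-0.4899 -0.0933 -0.0713]
rule_120 [250. 108.] 0.9 [0.5426 0.1067 0.05  ]
w14 (60, 85) phase mm -2.27 contrast 33.5 px [140. 273.] [ 96. 273.]
```

Emit:
move_arm --pt "0 0 0 0 6 0 1" --pt "0 0 0 0 10 0 1" --pt "0 0 0 -40 0 0 1" --pt "0 0 0 -50 0 0 1" --pt "0 0 0 -50 -15 30 1" --pt "0 0 0 0 -20 30 1" --pt "0 0 0 0 -20 28 1" --pt "0 0 0 0 0 0 1"

```text
time: 29.72
ee_pos: [0.4538, 0.0648, 0.1927]
tool_rot: [-0.907, 1.571, 2.182]
force: [0.3, 0.2, 0.5]
gripper_width: 0.01
```

Emit:
move_arm --pt "0 0 0 0 0 0 1" --pt "0 0 0 0 0 0 1"

```text
time: 29.98
ee_pos: [0.456, 0.0636, 0.1922]
tool_rot: [2.829, 1.571, -0.368]
force: [-0.1, -0.7, -0.0]
gripper_width: 0.001
```

```bash
python3 m.py w15; python3 tick.py w15; sed -i 's/out.append((round(bb\*1e3,1),round(a\[i\]\*1e3,1)))/out.append((round(float(bb)*1e3,1),round(float(a[i])*1e3,1)))/' gap2.py; python3 gap2.py w15; python3 gap.py w15 >/dev/null
```

```text
[0.456  0.0636 0.1922] [-0.1098 -0.7304 -0.0404]
rule_zero [104. 286.] 0.74 [0.5278 0.0319 0.05  ]
rule_120 [109. 159.] 0.88 [0.5299 0.1506 0.05  ]
w15 (12, 37) phase mm 2.38 contrast 24.2 px [279. 104.] [251. 105.]
w15 (25, 50) phase mm 2.39 contrast 26.9 px [264. 105.] [237. 105.]
w15 (35, 60) phase mm 2.42 contrast 28.3 px [253. 105.] [226. 105.]
w15 (60, 85) phase mm -2.47 contrast 30.1 px [226. 105.] [198. 105.]
w15 [(-30.0, 1.2), (-27.5, 1.2), (-25.0, 0.8), (-22.5, 0.6), (-20.0, 0.6), (-17.5, 0.6), (-15.0, 0.6), (-12.5, 0.7), (-10.0, 0.8), (-7.5, 0.9), (-5.0, 0.9), (-2.5, 1.0), (0.0, 2.3), (2.5, 2.2), (5.0, 2.3), (7.5, 2.4), (10.0, 2.5), (12.5, 2.5), (15.0, 2.5), (17.5, 2.5), (20.0, 2.6), (22.5, 2.7), (25.0, 2.6), (27.5, 2.7), (30.0, 5.1), (32.5, -6.0)]
```

The rule moved 2.95 mm and is now 1.4 mm past level. From these numbers, the rule end is at TCP_y − 18.4 mm, so 19.3 mm gives level. I'll drag it back a few mm by light pressure on top, then push it to that value.

```bash
python3 - <<'E'
from h import *
plan([(.545,.085,.15,-1.622,3,0),(.545,.085,.062,-1.622,4,0)],1)
E
```

```text
[-0.001, 0, 0, 14.0, -8.7, -29.3, 1], [-0.001, 0, 0, 14.0, -8.6, -29.4, 1], [-0.001, 0, 0, 14.0, -8.6, -29.4, 1],
[-0.0, 0, 0, 22.0, 0.0, -0.0, 1], [-0.0, 0, 0, 22.0, 0.0, -0.0, 1], [-0.0, 0, 0, 22.0, 0.0, -0.0, 1], [-0.0, 0, 0, 22.0, 0.0, -0.0, 1],
```

Emit:
move_arm --pt "0 0 0 14 -9 -29 1" --pt "0 0 0 14 -9 -29 1" --pt "0 0 0 14 -9 -29 1" --pt "0 0 0 40 0 0 1" --pt "0 0 0 30 0 0 1" --pt "0 0 0 17 0 0 1" --pt "0 0 0 0 0 0 1" --pt "0 0 0 0 0 0 1"

```text
time: 31.12
ee_pos: [0.5443, 0.0864, 0.0639]
tool_rot: [-2.993, 1.57, 0.095]
force: [0.5, 0.6, 0.2]
gripper_width: 0.002
```

Emit:
move_arm --pt "0 0 0 3 0 0 1" --pt "0 0 0 2 0 0 1" --pt "0 0 0 1.5 0 0 1" --pt "0 0 0 0 0 0 1"

```text
time: 31.62
ee_pos: [0.5437, 0.0866, 0.0573]
tool_rot: [-2.948, 1.57, 0.139]
force: [-1.5, -0.9, 3.9]
gripper_width: 0.002
```

Emit:
move_arm --pt "0 0 0 1.5 0 0 1" --pt "0 0 0 0 1 0 1" --pt "0 0 0 0 1.5 0 1" --pt "0 0 0 0 1.5 0 1" --pt "0 0 0 0 1.5 0 1" --pt "0 0 0 0 0 0 1"

```text
time: 32.38
ee_pos: [0.5436, 0.0816, 0.0572]
tool_rot: [-2.571, 1.569, 0.516]
force: [-5.6, 2.7, 16.4]
gripper_width: 0.004
```

```bash
python3 m.py w16; python3 tick.py w16
```

```text
[0.5436 0.0816 0.0572] [-5.6102  2.6582 16.413 ]
rule_zero [264. 351.] 0.8 [0.5252 0.0255 0.05  ]
rule_120 [265. 154.] 0.92 [0.5311 0.1446 0.05  ]
w16 (12, 37) phase mm -1.86 contrast 0.5 px [331. 267.] [288. 267.]
w16 (25, 50) phase mm 2.05 contrast 0.4 px [308. 267.] [265. 267.]
w16 (35, 60) phase mm 2.43 contrast 4.4 px [291. 267.] [248. 267.]
w16 (60, 85) phase mm -1.27 contrast 0.2 px [248. 267.] [205. 267.]
```

The drag worked: the zero end is now about 5 mm back. I'll lift, go to the zero end and push to TCP y = 0.0193.

Emit:
move_arm --pt "0 0 0 -10 0 0 1" --pt "0 0 0 -40 0 0 1" --pt "0 0 0 -15 35 0 1" --pt "0 0 0 0 50 0 1" --pt "0 0 0 20 0 0 1" --pt "0 0 0 35 0 0 1" --pt "0 0 0 11 0 0 1" --pt "0 0 0 0 0 0 1"

```text
time: 33.52
ee_pos: [0.5385, -0.0037, 0.0541]
tool_rot: [-0.16, 1.57, 2.927]
force: [1.6, 0.3, -0.0]
gripper_width: -0.0
```

Emit:
move_arm --pt "0 0 0 0 0 0 1" --pt "0 0 0 0 0 0 1"

```text
time: 33.78
ee_pos: [0.5394, -0.0038, 0.0554]
tool_rot: [3.087, 1.569, -0.108]
force: [0.3, -0.5, 0.4]
gripper_width: 0.005
```

Emit:
move_arm --pt "0 0 0 3 -4 -1 1" --pt "0 0 0 0 -4 0 1" --pt "0 0 0 0 -4 0 1" --pt "0 0 0 0 -4 0 1" --pt "0 0 0 0 -2.5 0 1" --pt "0 0 0 0 -2 0 1" --pt "0 0 0 0 0 0 1" --pt "0 0 0 0 0 0 1"

```text
time: 34.78
ee_pos: [0.5408, 0.0166, 0.0513]
tool_rot: [-1.802, 1.571, 1.285]
force: [-0.5, 0.5, 0.3]
gripper_width: 0.004
```

```bash
python3 m.py w17; python3 tick.py w17
```

```text
[0.5408 0.0166 0.0513] [-0.4747  0.4681  0.2676]
rule_120 [274.  34.] 0.81 [0.5297 0.1481 0.05  ]
w17 (12, 37) phase mm -1.22 contrast 0.3 px [217. 274.] [173. 274.]
w17 (25, 50) phase mm -1.73 contrast 0.3 px [194. 274.] [150. 274.]
w17 (35, 60) phase mm 0.25 contrast 7.4 px [176. 274.] [132. 274.]
w17 (60, 85) phase mm -0.16 contrast 37.7 px [132. 274.] [ 88. 274.]
```

Emit:
move_arm --pt "0 0 0 0 -0.7 0 1" --pt "0 0 0 0 -0.5 0 1" --pt "0 0 0 0 0 0 1" --pt "0 0 0 0 0 0 1"

```text
time: 35.42
ee_pos: [0.5409, 0.0178, 0.0513]
tool_rot: [-2.582, 1.571, 0.506]
force: [0.8, -0.7, 0.7]
gripper_width: 0.007
```

```bash
python3 m.py w18; python3 tick.py w18|tail -1
```

```text
[0.5409 0.0178 0.0513] [ 0.772  -0.6579  0.7388]
rule_120 [274.  38.] 0.92 [0.5296 0.1474 0.05  ]
w18 (60, 85) phase mm 0.76 contrast 41.0 px [134. 274.] [ 90. 274.]
```

Phase is 0.76 and 1.34 is wanted, so 0.6 mm more.

Emit:
move_arm --pt "0 0 0 0 -0.6 0 1" --pt "0 0 0 0 0 0 1" --pt "0 0 0 0 0 0 1"

```text
time: 35.95
ee_pos: [0.5409, 0.0184, 0.0513]
tool_rot: [-1.748, 1.571, 1.339]
force: [-0.5, -0.4, -0.5]
gripper_width: 0.005
```

```bash
python3 m.py w19; python3 tick.py w19|tail -1
```

```text
[0.5409 0.0184 0.0513] [-0.4502 -0.3684 -0.5273]
rule_120 [275.  38.] 0.78 [0.5291 0.1482 0.05  ]
w19 (60, 85) phase mm 1.35 contrast 36.8 px [135. 274.] [ 91. 274.]
```

Emit:
move_arm --pt "0 0 0 0 6 0 1" --pt "0 0 0 0 10 0 1" --pt "0 0 0 -40 0 0 1" --pt "0 0 0 -50 0 0 1" --pt "0 0 0 -50 -15 30 1" --pt "0 0 0 0 -20 30 1" --pt "0 0 0 0 -20 28 1" --pt "0 0 0 0 0 0 1"

```text
time: 37.1
ee_pos: [0.4537, 0.0626, 0.1917]
tool_rot: [-0.747, 1.57, 2.342]
force: [0.2, -0.6, 0.4]
gripper_width: 0.007
```

Emit:
move_arm --pt "0 0 0 0 0 0 1" --pt "0 0 0 0 0 0 1"

```text
time: 37.35
ee_pos: [0.4559, 0.0614, 0.1912]
tool_rot: [3.023, 1.57, -0.173]
force: [0.3, -0.8, -0.2]
gripper_width: 0.003
```

```bash
python3 m.py w20; python3 tick.py w20;  python3 gap2.py w20; python3 - <<'E'
import numpy as np,cv2
im=np.load('w20.npz')['im'][:,:,::-1]
cv2.imwrite('pics/w20c.png',cv2.resize(im[50:220,130:330],None,fx=3.5,fy=3.5,interpolation=cv2.INTER_CUBIC))
E
```

```text
[0.4559 0.0614 0.1912] [ 0.2829 -0.7859 -0.1788]
rule_zero [108. 288.] 0.68 [0.5248 0.028  0.05  ]
rule_120 [ 93. 205.] 0.89 [0.5418 0.104  0.05  ]
w20 (12, 37) phase mm 0.96 contrast 23.5 px [276. 104.] [249. 105.]
w20 (25, 50) phase mm 1.01 contrast 26.9 px [262. 105.] [234. 105.]
w20 (35, 60) phase mm 1.04 contrast 29.4 px [251. 105.] [223. 105.]
w20 (60, 85) phase mm 1.05 contrast 30.1 px [223. 105.] [196. 105.]
w20 [(-30.0, -4.2), (-27.5, -4.3), (-25.0, -4.3), (-22.5, -4.2), (-20.0, -4.3), (-17.5, -3.9), (-15.0, -3.8), (-12.5, -3.8), (-10.0, -3.6), (-7.5, -3.6), (-5.0, -3.9), (-2.5, -3.8), (0.0, 0.7), (2.5, 0.9), (5.0, 1.0), (7.5, 1.0), (10.0, 1.1), (12.5, 1.1), (15.0, 1.1), (17.5, 1.2), (20.0, 1.3), (22.5, 1.2), (25.0, 1.2), (27.5, 1.2), (30.0, 1.9), (32.5, -6.0)]
```

View pics/w20c.png

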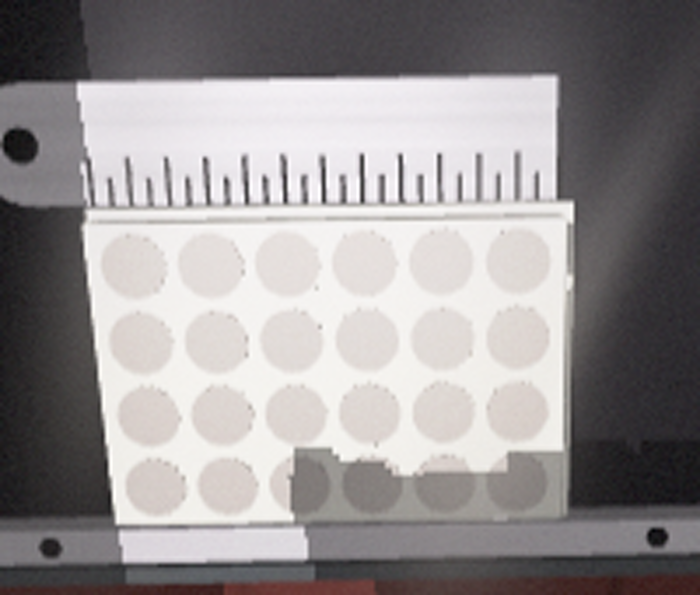

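The picture shows the drag also took the plate with it. The plate end now stands about 4.7 mm nearer the handle than the rule's zero end. The long edges are still flush and the plate is still at the fence.

I'll level both ends together with the two open fingers, whose side faces lie in one plane: one on the plate's side, one on the rule's end.

```bash
python3 - <<'E'
from h import *
plan([(.5127,.0,.19,-.051,9,0),(.5127,.0,.0525,-.051,5,0)],-.04)
E
```

```text
[-0.175, 0, 0, 0.1, 6.5, -6.7, -0.04], [-0.175, 0, 0, 0.1, 7.6, -5.5, -0.04], [-0.175, 0, 0, 0.1, 8.4, -4.1, -0.04], [-0.175, 0, 0, 0.1, 9.0, -2.6, -0.04], [-0.175, 0, 0, 0.1, 9.3, -1.0, -0.04], [-0.175, 0, 0, 0.1, 9.3, 0.7, -0.04], [-0.175, 0, 0, 0.1, 9.1, 2.3, -0.04], [-0.175, 0, 0, 0.1, 8.5, 3.8, -0.04], [-0.175, 0, 0, 0.1, 7.7, 5.3, -0.04],
[0.0, 0, 0, 27.5, 0.0, 0.0, -0.04], [0.0, 0, 0, 27.5, 0.0, 0.0, -0.04], [0.0, 0, 0, 27.5, 0.0, 0.0, -0.04], [0.0, 0, 0, 27.5, 0.0, 0.0, -0.04], [0.0, 0, 0, 27.5, 0.0, 0.0, -0.04],
```

Emit:
move_arm --pt "-0.175 0 0 0 6.5 -6.7 -0.04" --pt "-0.175 0 0 0 7.6 -5.5 -0.04" --pt "-0.175 0 0 0 8.4 -4 -0.04" --pt "-0.175 0 0 0 9 -2.6 -0.04" --pt "-0.175 0 0 0 9.3 -1 -0.04" --pt "-0.175 0 0 0 9.3 0.7 -0.04" --pt "-0.175 0 0 0 9 2.3 -0.04" --pt "-0.175 0 0 0 8.5 3.8 -0.04"

```text
time: 38.5
ee_pos: [0.5063, 0.0068, 0.1911]
tool_rot: [-1.745, 1.571, 2.748]
force: [0.2, 0.2, 0.4]
gripper_width: 0.519
```

Emit:
move_arm --pt "-0.175 0 0 0 7.7 5.3 -0.04" --pt "0 0 0 0 0 0 -0.04" --pt "0 0 0 0 0 0 -0.04"

```text
time: 38.88
ee_pos: [0.512, 0.0005, 0.1911]
tool_rot: [-2.023, 1.57, 2.636]
force: [-0.2, 0.3, 0.5]
gripper_width: 0.522
```

```bash
python3 m.py w21; python3 tick.py w21|tail -2;  python3 - <<'E'
from h import *
s=sensors.read_state();print(s['ee_pos'],s['joint_pos'],s['gripper_width']);R=Ro.from_euler('xyz',s['tool_rot']).as_matrix();print('phi',np.arctan2(R[1,1],R[0,1]))
# plate & rule yaw: fit long edge of plate top body/ free edge by depth
D=np.load('w21.npz');P=dict(mtx=D['mtx'],R=D['R'],t=D['t']);c=cloud('wrist',D['d'],P)
def edge(zlo,zhi,xlo,xhi):
    m=(c[...,2]>zlo)&(c[...,2]<zhi)&(c[...,0]>xlo)&(c[...,0]<xhi)&(c[...,1]>.0)&(c[...,1]<.2)
    pts=c[m];print(len(pts),pts[:,:2].min(0).round(4),pts[:,:2].max(0).round(4))
    out=[]
    for y in np.arange(.045,.14,.01):
        q=pts[abs(pts[:,1]-y)<.004]
        if len(q)>10: out.append((y,np.percentile(q[:,0],99),np.percentile(q[:,0],1)))
    o=np.array(out);print('far slope',np.polyfit(o[:,0],o[:,1],1),'near slope',np.polyfit(o[:,0],o[:,2],1))
edge(.066,.075,.42,.54)
edge(.0555,.0595,.53,.57)
E
```

```text
[0.512  0.0005 0.1911] [-0.1948  0.3304  0.4539]
rule_zero [152. 270.] 0.6 [0.5265 0.0283 0.05  ]
rule_120 [ 14. 271.] 0.8 [0.5322 0.1469 0.05  ]
w21 (35, 60) phase mm 0.91 contrast 15.2 px [272. 117.] [272.  88.]
w21 (60, 85) phase mm 0.97 contrast 15.2 px [272.  88.] [273.  58.]
[0.51205624 0.00066914 0.19130672] [-1.48526696e-01  3.50559964e-01  1.61503472e+00  1.24214801e-04
  1.17610977e+00 -9.71638863e-02] 0.5185671756327354
phi -0.05141057328161221
14180 [0.4428 0.0271] [0.5275 0.1513]
far slope [0.04051121 0.52070385] near slope [0.04382775 0.44217857]
4991 [0.53   0.0275] [0.5613 0.1561]
far slope [0.04293281 0.55438914] near slope [0.00148586 0.53026003]
```

Emit:
move_arm --pt "-0.008 0 0 40 0 0 -0.04" --pt "0 0 0 45 0 0 -0.04" --pt "0 0 0 35 0 0 -0.04" --pt "0 0 0 15 0 0 -0.04" --pt "0 0 0 3 0 0 -0.04" --pt "0 0 0 0 0 -4 -0.04" --pt "0 0 0 0 0 -4 -0.04" --pt "0 0 0 0 0 0 -0.04"

```text
time: 40.02
ee_pos: [0.5131, 0.0088, 0.0542]
tool_rot: [1.542, 1.569, -0.07]
force: [-0.5, -0.2, 0.6]
gripper_width: 0.518
```

Emit:
move_arm --pt "0 0 0 0.5 0 -3 -0.04" --pt "0 0 0 0 0 -2 -0.04" --pt "0 0 0 0 0 -2 -0.04" --pt "0 0 0 0 0 -1.5 -0.04" --pt "0 0 0 0 0 0 -0.04" --pt "0 0 0 0 0 0 -0.04"

```text
time: 40.78
ee_pos: [0.5129, 0.017, 0.0528]
tool_rot: [3.099, 1.571, 1.486]
force: [1.3, 0.6, 0.6]
gripper_width: 0.52
```

```bash
python3 m.py w22; python3 tick.py w22|tail -2
```

```text
[0.5129 0.017  0.0528] [1.3207 0.6387 0.6265]
rule_zero [227. 278.] 0.82 [0.5257 0.028  0.05  ]
rule_120 [ 90. 312.] 0.93 [0.5437 0.1006 0.05  ]
w22 (35, 60) phase mm 0.84 contrast 21.0 px [286. 170.] [288. 120.]
w22 (60, 85) phase mm 0.97 contrast 20.5 px [288. 120.] [290.  64.]
```

Emit:
move_arm --pt "0 0 0 0 0 -1 -0.04" --pt "0 0 0 0 0 -1 -0.04" --pt "0 0 0 0 0 0 -0.04" --pt "0 0 0 0 0 0 -0.04"

```text
time: 41.42
ee_pos: [0.513, 0.019, 0.0528]
tool_rot: [-2.589, 1.571, 2.081]
force: [0.5, 0.1, 0.3]
gripper_width: 0.52
```

```bash
python3 m.py w23; python3 tick.py w23|tail -2
```

```text
[0.513  0.019  0.0528] [0.4613 0.0524 0.2806]
rule_zero [228. 281.] 0.95 [0.527  0.0291 0.05  ]
rule_120 [ 87. 312.] 0.93 [0.5438 0.1039 0.05  ]
w23 (35, 60) phase mm 1.73 contrast 21.3 px [286. 174.] [288. 124.]
w23 (60, 85) phase mm 1.83 contrast 20.3 px [288. 124.] [290.  69.]
```

Emit:
move_arm --pt "0 0 0 0 0 5 -0.04" --pt "0 0 0 0 0 10 -0.04" --pt "0 0 0 -40 0 3 -0.04" --pt "0 0 0 -55 0 3 -0.04" --pt "0 0 0 -44 0 3 -0.04" --pt "0 0 0 0 0 0 -0.04" --pt "0 0 0 0 0 0 -0.04"

```text
time: 42.45
ee_pos: [0.5115, -0.0054, 0.1912]
tool_rot: [-1.742, 1.57, 2.928]
force: [0.8, -0.4, -1.1]
gripper_width: 0.52
```

```bash
python3 m.py w24; python3 tick.py w24|tail -2; sed -i 's/np.arange(-6,6,.1)/np.arange(-8,6,.1)/' gap2.py; python3 gap2.py w24 w21; python3 - <<'E'
import numpy as np,cv2
im=np.load('w24.npz')['im'][:,:,::-1]
cv2.imwrite('pics/w24c.png',cv2.resize(im[0:190,130:370],None,fx=3.1,fy=3.1,interpolation=cv2.INTER_CUBIC))
E
```

```text
[ 0.5115 -0.0054  0.1912] [ 0.8268 -0.3514 -1.1014]
rule_zero [145. 269.] 0.61 [0.5247 0.0294 0.05  ]
rule_120 [ 63. 288.] 0.88 [0.5442 0.1025 0.05  ]
w24 (35, 60) phase mm 1.84 contrast 15.1 px [273. 110.] [274.  81.]
w24 (60, 85) phase mm 1.88 contrast 16.4 px [274.  81.] [275.  50.]
w24 [(-30.0, 1.9), (-27.5, 1.9), (-25.0, 1.9), (-22.5, 2.0), (-20.0, 2.1), (-17.5, 2.6), (-15.0, 2.6), (-12.5, 2.4), (-10.0, 2.4), (-7.5, 2.4), (-5.0, 1.8), (-2.5, 1.9), (0.0, 1.9), (2.5, 1.7), (5.0, 1.7), (7.5, 1.7), (10.0, 1.8), (12.5, 1.8), (15.0, 1.8), (17.5, 1.9), (20.0, 2.0), (22.5, 2.0), (25.0, 2.1), (27.5, 2.0), (30.0, -8.0), (32.5, -8.0)]
w21 [(-30.0, -4.1), (-27.5, -4.0), (-25.0, -4.2), (-22.5, -4.3), (-20.0, -4.4), (-17.5, -3.8), (-15.0, -3.8), (-12.5, -3.8), (-10.0, -3.8), (-7.5, -3.6), (-5.0, -4.0), (-2.5, -4.1), (0.0, 1.1), (2.5, 0.9), (5.0, 0.9), (7.5, 0.9), (10.0, 0.9), (12.5, 0.9), (15.0, 0.8), (17.5, 1.1), (20.0, 1.2), (22.5, 1.1), (25.0, 1.1), (27.5, 1.1), (30.0, -8.0), (32.5, -8.0)]
```

Rule end and plate end now agree within about 0.2 mm (1.8 against 1.9). I've used all the pictures, so I'll check the flushness and the fence contact numerically.

```bash
cat > flush.py <<'E'
from h import *
import sys
np.set_printoptions(precision=4,suppress=True,linewidth=200)
for k in sys.argv[1:]:
    D=np.load(k+'.npz');P=dict(mtx=D['mtx'],R=D['R'],t=D['t'])
    C=np.array([.526,.0275]);th=.043;u=np.array([np.sin(th),np.cos(th)]);n=np.array([np.cos(th),-np.sin(th)])
    for a0 in (8,30,60,90,115):
        a=np.arange(a0,a0+10,.25)/1e3;
        for b0,b1,z in((-5,3,.0575),(-90,-82,.06)):
            b=np.arange(b0,b1,.5)/1e3
            X=C+b[:,None,None]*n+a[None,:,None]*u
            X=np.concatenate([X,np.full(X.shape[:2]+(1,),z)],-1)@P['R'].T+P['t'];q=X@P['mtx'].T;q=q[...,:2]/q[...,2:]
            g=cv2.remap(D['im'],q.astype(np.float32),None,cv2.INTER_LINEAR).astype(float).min(2)
            print(k,a0,b0,np.percentile(g,80,axis=1).astype(int))
E
python3 flush.py w20 w24
```

```text
w20 8 -5 [219 205 201 207 224 232 236 229 220 210 209 217 222 226 226 226]
w20 8 -90 [135 136 136 136 128 120 134 150 154 157 154 149 148 148 143 138]
w20 30 -5 [221 188 200 220 231 241 240 227 205 200 212 225 234 234 234 234]
w20 30 -90 [136 136 136 136 129 118 118 128 137 145 149 148 148 149 149 149]
w20 60 -5 [231 215 197 216 232 239 240 234 216 195 212 224 232 236 236 236]
w20 60 -90 [131 131 130 124 117 113 110 120 133 140 145 146 146 146 146 146]
w20 90 -5 [215 188 204 223 234 240 240 222 199 198 207 216 228 231 232 231]
w20 90 -90 [217 216 208 198 169 142 172 200 216 231 234 235 235 235 234 233]
w20 115 -5 [224 206 200 214 225 234 231 224 191 175 188 201 218 223 225 224]
w20 115 -90 [214 214 201 180 157 135 143 188 217 227 235 234 234 233 233 233]
w24 8 -5 [235 235 223 210 223 235 236 229 198 183 199 211 219 221 221 221]
w24 8 -90 [217 217 218 218 217 196 152 117 143 183 227 235 234 234 234 234]
w24 30 -5 [238 237 232 227 233 237 237 232 224 200 179 209 229 229 229 229]
w24 30 -90 [216 216 217 217 217 187 145 123 155 196 228 232 233 232 228 222]
w24 60 -5 [240 238 234 224 218 232 238 234 194 134 184 234 234 234 234 234]
w24 60 -90 [216 216 216 217 212 173 143 131 165 209 229 231 231 231 231 231]
w24 90 -5 [240 240 230 213 224 239 239 216 164 165 179 216 237 236 235 235]
w24 90 -90 [215 215 214 214 196 149 122 127 170 213 231 231 231 230 230 224]
w24 115 -5 [238 236 226 224 235 238 236 225 177  89 160 235 235 234 234 233]
w24 115 -90 [213 213 213 212 172 122 103 121 169 217 232 231 231 230 222 203]
```

The rule/plate seam is slightly darker near the far end (minimum 89 at 115 mm), so I'll press the rule flush once more with the two-finger push before shutting.

```bash
python3 - <<'E'
from h import *
plan([(.604,.088,.13,-1.614,9,0)],-.74)
E
```

```text
[0.175, 0, 0, 6.7, 9.9, -10.8, -0.74], [0.175, 0, 0, 6.7, 7.8, -12.3, -0.74], [0.175, 0, 0, 6.7, 5.6, -13.5, -0.74], [0.175, 0, 0, 6.7, 3.2, -14.3, -0.74], [0.175, 0, 0, 6.7, 0.6, -14.6, -0.74], [0.175, 0, 0, 6.7, -1.9, -14.5, -0.74], [0.175, 0, 0, 6.7, -4.4, -13.9, -0.74], [0.175, 0, 0, 6.7, -6.8, -12.9, -0.74], [0.175, 0, 0, 6.7, -8.9, -11.6, -0.74],
```

Emit:
move_arm --pt "0.175 0 0 0 10 -11 -0.74" --pt "0.175 0 0 0 8 -12 -0.74" --pt "0.175 0 0 5 5.6 -13.5 -0.74" --pt "0.175 0 0 10 3 -14 -0.74" --pt "0.175 0 0 10 0.6 -14.6 -0.74" --pt "0.175 0 0 10 -2 -14.5 -0.74" --pt "0.175 0 0 10 -4.4 -14 -0.74" --pt "0.175 0 0 10 -7 -13 -0.74"

```text
time: 43.6
ee_pos: [0.5943, 0.0781, 0.1351]
tool_rot: [-0.14, 1.568, 3.125]
force: [-1.0, -0.2, -0.5]
gripper_width: 0.871
```

Emit:
move_arm --pt "0.175 0 0 5 -9 -12 -0.74" --pt "0 0 0 0 0 0 -0.74" --pt "0 0 0 0 0 0 -0.74"

```text
time: 43.98
ee_pos: [0.6047, 0.0879, 0.1313]
tool_rot: [0.138, 1.569, -3.046]
force: [0.4, 0.5, 1.0]
gripper_width: 0.872
```

Emit:
move_arm --pt "0 0 0 40 0 0 -0.74" --pt "0 0 0 28 0 0 -0.74" --pt "0 0 0 11 0 0 -0.74" --pt "0 0 0 0 0 8 -0.74" --pt "0 0 0 0 0 8 -0.74" --pt "0 0 0 0 0 8 -0.74" --pt "0 0 0 0 0 5 -0.74" --pt "0 0 0 0 0 3 -0.74"

```text
time: 44.98
ee_pos: [0.5732, 0.0898, 0.0533]
tool_rot: [-2.915, 1.57, 0.18]
force: [0.1, -0.5, -0.1]
gripper_width: 0.87
```

Emit:
move_arm --pt "0 0 0 0 0 1.5 -0.74" --pt "0 0 0 0 0 1.5 -0.74" --pt "0 0 0 0 0 1.5 -0.74" --pt "0 0 0 0 0 0 -0.74"

```text
time: 45.48
ee_pos: [0.5693, 0.0899, 0.053]
tool_rot: [-3.014, 1.57, 0.081]
force: [1.1, 0.1, 0.1]
gripper_width: 0.872
```

Emit:
move_arm --pt "0 0 0 0 0 1.5 -0.74" --pt "0 0 0 0 0 1 -0.74" --pt "0 0 0 0 0 0 -0.74"

```text
time: 45.85
ee_pos: [0.5688, 0.09, 0.0537]
tool_rot: [-3.087, 1.565, 0.009]
force: [7.2, 0.0, -0.6]
gripper_width: 0.869
```

Flush at 7 N. Now back off, lift and plan the drawer push. With the jaws along y the gripper body would reach the cabinet front, so I'll turn the tool to about −2.85 rad and tilt it slightly away.

Emit:
move_arm --pt "0 0 0 0 0 -4 -0.74" --pt "0 0 0 0 0 -8 -0.74" --pt "0 0 0 -40 0 0 1" --pt "0 0 0 -55 10 0 1" --pt "0 0 0 -50 50 25 1" --pt "0 0 0 0 55 25 1"

```text
time: 46.6
ee_pos: [0.5291, -0.0157, 0.1928]
tool_rot: [3.029, 1.564, -0.157]
force: [0.8, -0.6, -0.5]
gripper_width: 0.483
```

```bash
cat >> h.py <<'E'
def plan2(wps,start=None):
    """wps: (x,y,z,R,n) general"""
    s=sensors.read_state();R=Ro.from_euler('xyz',s['tool_rot']);p=np.array(s['ee_pos'])
    for x,y,z,Rt,n in wps:
        rv=(R.inv()*Rt).as_rotvec()/n;dp=(np.array([x,y,z])-p)/n
        for i in range(n):
            print([float(v) for v in np.r_[rv.round(3),(R.inv().apply(dp)*1e3).round(1)]]+[1],end=', ')
            R=R*Ro.from_rotvec(rv);p=p+dp
        print()
def Rdown(f,tilt=0):
    y=np.array([np.cos(f),np.sin(f),0]);x=np.array([0,0,-1.]);return Ro.from_euler('x',tilt)*Ro.from_matrix(np.c_[x,y,np.cross(x,y)])
E
python3 - <<'E'
from h import *
s=sensors.read_state();print(s['ee_pos'],s['joint_pos'])
plan2([(.528,-.15,.2,Rdown(-2.85,.15),8),(.528,-.15,.05,Rdown(-2.85,.15),4),(.5295,-.115,.05,Rdown(-2.85,.15),4)])
P=viewer.camera_params('top')
for x in((.53,-.088,.075),):print(w2px('top',x,P))
E
```

```text
[ 0.52912837 -0.01568366  0.19280519] [-1.74536078e-01  3.75817911e-01  1.57172404e+00  1.30327601e-04
  1.18729043e+00  1.44020608e+00]
[0.154, -0.013, -0.015, -0.9, 16.8, -0.6, 1], [0.154, -0.013, -0.015, -1.2, 16.5, -3.2, 1], [0.154, -0.013, -0.015, -1.5, 15.8, -5.6, 1], [0.154, -0.013, -0.015, -1.8, 14.7, -8.0, 1], [0.154, -0.013, -0.015, -2.1, 13.3, -10.1, 1], [0.154, -0.013, -0.015, -2.5, 11.5, -12.0, 1], [0.154, -0.013, -0.015, -2.8, 9.5, -13.6, 1], [0.154, -0.013, -0.015, -3.1, 7.3, -14.8, 1], 
[-0.0, -0.0, 0.0, 37.1, 1.6, -5.4, 1], [-0.0, -0.0, 0.0, 37.1, 1.6, -5.4, 1], [-0.0, -0.0, 0.0, 37.1, 1.6, -5.4, 1], [-0.0, -0.0, 0.0, 37.1, 1.6, -5.4, 1], 
[-0.0, -0.0, 0.0, 1.3, -2.8, 8.2, 1], [-0.0, -0.0, 0.0, 1.3, -2.8, 8.2, 1], [-0.0, -0.0, 0.0, 1.3, -2.8, 8.2, 1], [-0.0, -0.0, 0.0, 1.3, -2.8, 8.2, 1], 
[252.82883706 199.71693752]
```

Emit:
move_arm --pt "0.154 -0.013 -0.015 -1 17 -0.6 1" --pt "0.154 -0.013 -0.015 -1.2 16.5 -3 1" --pt "0.154 -0.013 -0.015 -1.5 16 -5.6 1" --pt "0.154 -0.013 -0.015 -2 14.7 -8 1" --pt "0.154 -0.013 -0.015 -2 13.3 -10 1" --pt "0.154 -0.013 -0.015 -2.5 11.5 -12 1" --pt "0.154 -0.013 -0.015 -3 9.5 -13.6 1" --pt "0.154 -0.013 -0.015 -3 7.3 -15 1"

```text
time: 47.6
ee_pos: [0.5259, -0.1504, 0.1968]
tool_rot: [-0.229, 1.42, 1.626]
force: [-0.1, -0.9, 0.2]
gripper_width: 0.007
```

Emit:
move_arm --pt "0 0 0 37 1.6 -5.4 1" --pt "0 0 0 45 2 -6.5 1" --pt "0 0 0 45 2 -6.5 1" --pt "0 0 0 21 1 -3 1" --pt "0 0 0 0 0 0 1" --pt "0 0 0 0 0 0 1"

```text
time: 48.35
ee_pos: [0.5254, -0.1504, 0.0483]
tool_rot: [-0.247, 1.422, 1.614]
force: [0.8, -1.4, -0.2]
gripper_width: 0.001
```

```bash
python3 - <<'E'
from h import *
s=sensors.read_state();print(s['ee_pos'],s['joint_pos'],s['force'])
R=Ro.from_euler('xyz',s['tool_rot']);print(R.as_matrix().round(3))
print('10mm along slide',R.inv().apply([.43,9.99,0]).round(2))
E
```

```text
[ 0.52540037 -0.15036684  0.04826417] [-0.49416147  0.61303216  1.63488153  0.15405035  0.97567592  2.26548269] [ 0.76564138 -1.43819364 -0.19464889]
[[-0.006 -0.958 -0.286]
 [ 0.148 -0.283  0.948]
 [-0.989 -0.036  0.143]]
10mm along slide [ 1.47 -3.24  9.34]
```

Emit:
move_arm --pt "0 0 0 1.5 -3.2 9.4 1" --pt "0 0 0 1.5 -3.2 9.4 1" --pt "0 0 0 1.2 -2.6 7.5 1" --pt "0 0 0 0.6 -1.3 3.7 1" --pt "0 0 0 0.6 -1.3 3.7 1" --pt "0 0 0 0.6 -1.3 3.7 1" --pt "0 0 0 0.6 -1.3 3.7 1" --pt "0 0 0 0.6 -1.3 3.7 1"

```text
time: 49.35
ee_pos: [0.5268, -0.1024, 0.0473]
tool_rot: [-0.241, 1.422, 1.62]
force: [-1.5, -2.9, 1.1]
gripper_width: 0.003
```

Emit:
move_arm --pt "0 0 0 0.6 -1.3 3.7 1" --pt "0 0 0 0.6 -1.3 3.7 1" --pt "0 0 0 0.6 -1.3 3.7 1" --pt "0 0 0 0.7 -1.6 4.7 1" --pt "0 0 0 0.7 -1.6 4.7 1" --pt "0 0 0 0.9 -1.9 5.6 1" --pt "0 0 0 1.1 -2.3 6.5 1" --pt "0 0 0 1.2 -2.6 7.5 1"

```text
time: 50.35
ee_pos: [0.5285, -0.0587, 0.0472]
tool_rot: [-0.237, 1.422, 1.624]
force: [-2.2, -3.7, 0.0]
gripper_width: 0.002
```

Emit:
move_arm --pt "0 0 0 1.3 -2.9 8.4 1" --pt "0 0 0 1.5 -3.2 9.4 1" --pt "0 0 0 1.5 -3.2 9.4 1" --pt "0 0 0 1.5 -3.2 9.4 1" --pt "0 0 0 1.5 -3.2 9.4 1" --pt "0 0 0 1.5 -3.2 9.4 1" --pt "0 0 0 1.5 -3.2 9.4 1" --pt "0 0 0 1.5 -3.2 9.4 1"

```text
time: 51.35
ee_pos: [0.5315, 0.0207, 0.0471]
tool_rot: [-0.239, 1.422, 1.622]
force: [-1.9, -3.7, 2.5]
gripper_width: 0.007
```

Emit:
move_arm --pt "0 0 0 1.5 -3.2 9.4 1" --pt "0 0 0 1.5 -3.2 9.4 1" --pt "0 0 0 1.5 -3.2 9.4 1" --pt "0 0 0 1.5 -3.2 9.4 1" --pt "0 0 0 1.5 -3.2 9.4 1" --pt "0 0 0 1.3 -2.9 8.4 1" --pt "0 0 0 1.2 -2.6 7.5 1" --pt "0 0 0 0.9 -1.9 5.6 1"

```text
time: 52.35
ee_pos: [0.5343, 0.0936, 0.047]
tool_rot: [-0.239, 1.422, 1.622]
force: [-1.2, -3.1, 0.3]
gripper_width: 0.004
```

Smooth, at about 4 N. About 45 mm remain, so I'll slow towards the stop.

Emit:
move_arm --pt "0 0 0 0.9 -1.9 5.6 1" --pt "0 0 0 0.9 -1.9 5.6 1" --pt "0 0 0 0.9 -1.9 5.6 1" --pt "0 0 0 0.7 -1.6 4.7 1" --pt "0 0 0 0.7 -1.6 4.7 1" --pt "0 0 0 0.6 -1.3 3.7 1" --pt "0 0 0 0.4 -1 2.8 1" --pt "0 0 0 0.4 -1 2.8 1"

```text
time: 53.35
ee_pos: [0.5357, 0.1312, 0.0471]
tool_rot: [-0.238, 1.422, 1.623]
force: [-3.1, -3.2, 1.6]
gripper_width: 0.005
```

Emit:
move_arm --pt "0 0 0 0.3 -0.6 1.9 1" --pt "0 0 0 0.3 -0.6 1.9 1" --pt "0 0 0 0.3 -0.6 1.9 1" --pt "0 0 0 0.3 -0.6 1.9 1"

```text
time: 53.85
ee_pos: [0.536, 0.1391, 0.0472]
tool_rot: [-0.24, 1.422, 1.62]
force: [-1.4, -3.0, 0.6]
gripper_width: 0.006
```

Emit:
move_arm --pt "0 0 0 0.3 -0.6 1.9 1" --pt "0 0 0 0.3 -0.6 1.9 1" --pt "0 0 0 0.3 -0.6 1.9 1"

```text
time: 54.22
ee_pos: [0.5361, 0.1432, 0.0471]
tool_rot: [-0.238, 1.425, 1.623]
force: [-3.7, -18.3, 2.7]
gripper_width: -0.001
```

Emit:
move_arm --pt "0 0 0 0.3 -0.6 1.9 1" --pt "0 0 0 0.3 -0.6 1.9 1"

```text
time: 54.48
ee_pos: [0.5361, 0.1437, 0.0471]
tool_rot: [-0.233, 1.43, 1.628]
force: [-7.9, -37.9, 8.9]
gripper_width: 0.005
```

It's at a firm stop, about where expected. I'll retreat and verify with the cameras.

Emit:
move_arm --pt "0 0 0 -0.7 1.6 -4.7 1" --pt "0 0 0 -1.5 3.2 -9.4 1" --pt "0 0 0 -4 8 -24 1" --pt "0 0 0 -4 12 -36 1" --pt "0 0 0 -30 12 -36 1" --pt "0 0 0 -40 12 -36 1" --pt "0 0 0 -40 0 0 1" --pt "0 0 0 0 0 0 1"

```text
time: 55.48
ee_pos: [0.5344, -0.022, 0.1464]
tool_rot: [-0.293, 1.423, 1.567]
force: [-0.0, -0.1, -0.6]
gripper_width: 0.002
```

```bash
python3 - <<'E'
from h import *
np.set_printoptions(precision=4,suppress=True)
s=sensors.read_state();print(s['time'],s['ee_pos'],s['force'])
im,d,P=shot('top','top9');c=cloud('top',d,P)
im2,d2,P2=shot('scene','scene9');c2=cloud('scene',d2,P2)
for cam,p in(('top',P),('scene',P2)):
    print(cam,[(r['centre'],round(r['confidence'],2),px2w(cam,r['centre'][1],r['centre'][0],.075,p)) for r in viewer.tip_of(cam,'handle')[:2]])
for nm,cc in(('top',c),('scene',c2)):
    m=(cc[...,0]>.44)&(cc[...,0]<.62)&(cc[...,1]>-.1)&(cc[...,1]<.22)
    k=m&(cc[...,2]>.088)&(cc[...,2]<.102);print(nm,'front top y',np.percentile(cc[k][:,1],[2,50,98]) if k.sum() else None,k.sum())
    k=m&(cc[...,2]>.066)&(cc[...,2]<.084);print(nm,'bar y',np.percentile(cc[k][:,1],[2,50,98]) if k.sum() else None,k.sum())
    k=m&(cc[...,2]>.15)&(cc[...,2]<.3)&(cc[...,1]>.17);print(nm,'cab face y',np.percentile(cc[k][:,1],[5,50]) if k.sum() else None)
im3,d3,P3=shot('wrist','w25')
c3=cloud('wrist',d3,P3);m=(c3[...,0]>.44)&(c3[...,0]<.62)&(c3[...,1]>.05)&(c3[...,1]<.25)
for lo,hi in((.066,.084),(.09,.1),(.12,.25)):
    k=m&(c3[...,2]>lo)&(c3[...,2]<hi);print('wrist',lo,k.sum(),np.percentile(c3[k][:,1],[2,50,98]) if k.sum() else None)
E
```

```text
55.475 [ 0.5344 -0.022   0.1464] [-0.0108 -0.0684 -0.6275]
top [([189.7, 184.1], 0.63, array([0.5473, 0.1572, 0.075 ]))]
scene []
top front top y [0.1892 0.1986 0.2091] 278
top bar y [0.1497 0.1591 0.1939] 204
top cab face y [0.2011 0.2046]
scene front top y None 0
scene bar y None 0
scene cab face y None
wrist 0.066 112 [0.1508 0.1537 0.159 ]
wrist 0.09 0 None
wrist 0.12 0 None
```

The bar is at y ≈ 0.155. That is about 53 mm in front of the cabinet face (0.208), and the drawer front spans 0.189–0.209 against it, so the drawer is shut. Arm is clear; handing in.

```bash
python3 -c "
from workcell import ticket,sensors
print(ticket.job_done(), sensors.read_state()['time'])"
```

```text
the job is handed in; nothing more can be done
the job is handed in; nothing more can be done
```

The rule is on the stage against the plate's free long side, zero end towards the handle. The drawer is shut, and I handed the job in at about 56 s of the 67 s allowed.

**Placing the rule:** I gripped the rule, turned it a quarter turn and set it down beside the plate. I then pushed it flush with the two open fingers.

**What went wrong:** The zero end first stood out about 1.5 mm. My nudges to correct this overshot, and a drag on the rule from above also pulled the plate about 4.7 mm towards the handle. I fixed both by pushing the plate's side and the rule's end forward together, then pressed the rule flush again with about 7 N.

**Last checks:**
- **Zero end:** the rule end and plate end agreed to about 0.2 mm, with some plate readings up to 0.7 mm off. I took this before the final flush press and did not repeat it.
- **Plate at the fence:** the picture taken after the drag showed it there. After the end push I checked only brightness profiles, which showed no sign that it had moved off.
- **Flushness:** the seam looked slightly darker near the far end, which is why I pressed again. That press met a firm stop at the same finger position as the first one.
- **Drawer:** it moved smoothly at about 4 N, then hit a firm stop that I pressed to about 38 N, close to the 40 N limit. The handle bar ended about 53 mm in front of the cabinet, with the drawer front against it.

I could not see inside the closed drawer, so how the rule and plate sit now is inferred from the slow, smooth close. I did not move the arm near the pen or other bystanders after lifting the rule, but I did not check them again by picture.

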